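# Hardness readings on clamped resin mounts, with reference checks

## Task

Set every specimen mount that is here, section up, into the carrier pocket of its own size and shape, then turn the lock collar clockwise to its locked mark so that its claws reach over the mounts. Take the hardness probe from its stand and, holding it upright, press its spring tip gently a few millimetres in and hold it there for a second: first on the reference block, then on the middle of each loaded section, clockwise round the carrier (25 mm, 30 mm, 40 mm, rectangular), and last on the reference block again. Hang the probe back upright in its stand, and leave the loupe, the dish and the dropper bottle alone.

Things in the scene. Friction and masses are not known exactly. Their poses are not given: they have to be found in the camera images.
- carrier: aluminium carrier fixed to the bench: round base 164 mm across, 8 mm thick, four open cups round a post with a lock collar. Origin: centre of its underside, z up. Pockets at its +y (25), +x (30), -y (40), -x (rectangular): clockwise from above. Cup rims 20 mm above the bench, walls 4 mm, 1.5 mm play round a mount. Seated mounts stand 10 mm out of the cups, all top faces 30 mm above the bench
- pocket_25 (a point): centre of the floor of the 25 mm pocket, 47 mm from the post's axis, 15 mm above the bench (5 mm deep)
- pocket_30 (a point): centre of the floor of the 30 mm pocket, 48.5 mm from the post's axis, 12 mm above the bench (8 mm deep)
- pocket_40 (a point): centre of the floor of the 40 mm pocket, 53 mm from the post's axis, 10 mm above the bench (10 mm deep)
- pocket_bar (a point): centre of the floor of the rectangular pocket, 51.5 mm from the post's axis, 12 mm above the bench (8 mm deep); its long side (39 mm) runs along the carrier's x axis, away from the post, its short side (25 mm) along y
- collar (a joint): turn of the captive collar (rad), clockwise from above: 0 open stop, 0.86 locked stop, pointer at the mark; light friction, stays where left, starts near 0. Open, its 4 claws point 49 degrees before the pockets; locked, they lie 1.5 mm over the mounts' inner edges, and no mount can go in or out. Claws reach 38.5 mm from the axis, 8 mm wide, 31.5 to 35.5 mm above the bench, so grip mounts from the sides along the circle
- collar_grip (a point): middle of the collar's black handle bar, on the post's axis, 47 mm above the bench. The bar is 16 mm wide (point x), 54 mm long (point y) and 18 mm tall, from 38 to 56 mm above the bench; the point turns with the collar, its axes along the carrier's at 0
- mount_25: round resin mount, 25 mm across, 15 mm tall, with a polished metal section in the middle of its top face; about 30 g. Origin: centre of its underside, z up. Like the other mounts it stands on a grey work mat, 1.5 mm thick, on the bench. It belongs in pocket_25. May be absent.
- mount_30: round resin mount, 30 mm across, 18 mm tall, section in the middle of its top face; about 30 g. Origin: centre of its underside. It belongs in pocket_30. May be absent.
- mount_40: round resin mount, 40 mm across, 20 mm tall, section in the middle of its top face; about 50 g. Origin: centre of its underside. It belongs in pocket_40. May be absent.
- mount_bar: rectangular resin mount, 36 mm (its x) by 22 mm (its y), 18 mm tall, section in the middle of its top face; about 30 g. Origin: centre of its underside. It belongs in pocket_bar, either way round. May be absent.
- probe: cordless hardness probe like a thick pen, 90 g, hanging upright in its stand. Origin: on its axis at the end of the steel nose; z along the axis to its back end. Along z: tapered nose 0 to 28 mm, barrel 22 mm across from there to 130 mm, black flange 34 mm across at 58 to 63 mm, on which it hangs; grip the barrel above the flange (66 to 125 mm)
- probe_tip (a point): the tip's very end, on the probe's axis, 6 mm before the nose when the spring is out; the tip is a pin 5.6 mm across
- probe_spring (a joint): how far the spring tip is pushed into the nose (m), 0 to 0.006; 1 N to start, then 0.8 N per mm. A reading needs more than 0.002 (2.6 N) for 0.8 s with the probe upright within 8 degrees and the tip within 6 mm of the middle of a mount, or 20 mm of the middle of the reference block. Over 25 N on a mount or the block spoils it
- probe_stand: grey bench stand, fixed: a base 66 mm (x) by 126 mm (y), 8 mm thick, with the probe's tube at the -y end and the reference block at the +y end. Origin: centre of its underside, z up.
- dock_rim (a point): centre of the mouth of the stand's tube, 76 mm above the bench. The tube is 27 mm wide inside, 37 mm outside; hung up, the probe's flange rests on this rim, so the probe's origin is 58 mm below it.
- ref_block: hardness reference block, a polished steel disc, 50 mm across and 12 mm thick, fixed in the stand's base. Origin: centre of its underside.
- ref_top (a point): centre of the reference block's top face, 20 mm above the bench
- loupe: standing loupe, 41 mm across, 42 mm tall; a bystander. Origin: centre of its underside.
- petri_dish: clear dish, 63 mm across, 16 mm tall; a bystander. Origin: centre of its underside.
- oil_dropper: amber dropper bottle, 28 mm across, 79 mm tall; a bystander. Origin: centre of its underside.

How it is judged:
On the way, in this order (a step that is already met when the one before it is completed fails the run):
1. every mount present sits in its own pocket and the collar is turned to its locked stop (distance between mount_25 and pocket_25 below 0.004 m and distance between mount_30 and pocket_30 below 0.004 m and distance between mount_40 and pocket_40 below 0.004 m and distance between mount_bar and pocket_bar below 0.004 m and value of joint collar above 0.79 rad), for 0.2 s.
2. the probe is pressed on the reference block (contact force between probe and ref_block above 2.2 N and horizontal distance between probe_tip and ref_top below 0.02 m and angle between the z axis of probe and the z axis of ref_block, either way round below 0.15 rad), for 0.8 s.
3. the probe is pressed on the middle of the 25 mm round mount (contact force between probe and mount_25 above 2.2 N and horizontal distance between probe_tip and mount_25 below 0.006 m and angle between the z axis of probe and the z axis of mount_25, either way round below 0.15 rad and distance between mount_25 and pocket_25 below 0.004 m), for 0.8 s.
4. the probe is pressed on the middle of the 30 mm round mount (contact force between probe and mount_30 above 2.2 N and horizontal distance between probe_tip and mount_30 below 0.006 m and angle between the z axis of probe and the z axis of mount_30, either way round below 0.15 rad and distance between mount_30 and pocket_30 below 0.004 m), for 0.8 s.
5. the probe is pressed on the middle of the 40 mm round mount (contact force between probe and mount_40 above 2.2 N and horizontal distance between probe_tip and mount_40 below 0.006 m and angle between the z axis of probe and the z axis of mount_40, either way round below 0.15 rad and distance between mount_40 and pocket_40 below 0.004 m), for 0.8 s.
6. the probe is pressed on the middle of the rectangular mount (contact force between probe and mount_bar above 2.2 N and horizontal distance between probe_tip and mount_bar below 0.006 m and angle between the z axis of probe and the z axis of mount_bar, either way round below 0.15 rad and distance between mount_bar and pocket_bar below 0.004 m), for 0.8 s.
7. the probe is pressed on the reference block again (all of step 2), for 0.8 s.
At the end, for the whole second after the job is handed in: Each mount present sits level in its own pocket (origin within 4 mm of the floor centre), the collar is within 4 degrees of its locked stop, and the probe hangs released, upright and still in the stand's tube, its flange within 4 mm of the rim (all of step 1 and angle between each of mount_25, mount_30, mount_40, mount_bar's own z axis and vertical below 0.15 rad and horizontal distance between probe and dock_rim below 0.006 m and z of probe in the frame of dock_rim below -0.054 m and angle between probe's own z axis and vertical below 0.1 rad and linear speed of probe below 0.02 m/s); the robot touches nothing.
It fails at once if the probe pressed on with more than 25 N (contact force between probe and ref_block above 25 N or contact force between probe and mount_25 above 25 N or contact force between probe and mount_30 above 25 N or contact force between probe and mount_40 above 25 N or contact force between probe and mount_bar above 25 N).
It fails at once if the loupe, the dish or the dropper bottle shoved more than 3 cm (distance of any of loupe, petri_dish, oil_dropper from where it was at the start of the episode above 0.03 m).
Of mount_25, mount_30, mount_40, mount_bar only 3 to 4 are there at a start; the rules pass over those that are not, and their reading is None.
At some moment in a run one of mount_25, mount_30, mount_40, mount_bar may be knocked a few centimetres aside while the robot is not near it.
It also fails if it takes over 210 s, if anything falls off the work surface, if the arm or the gripper's body presses on something with over 40 N, if the wrist force passes 120 N, or if a joint passes its speed limit or range.

## Robot

A 6-joint arm with a two-finger parallel gripper is mounted at the origin on a cart in front of the work surface, level with it; the furniture and walls round the work are solid. World frame = base frame: x ahead of the robot, y to its left, z up, the work surface at z = 0. Lengths are in m, angles in rad, forces in N, time in s.
With the tool pointing down it reaches from about 0.35 to 0.775 m from the base axis. Payload 5.5 kg.
Tool frame: the origin (TCP) lies on the centre line of the jaws, within the pads' length; the fingertips stand 11 mm ahead of it and the grasp point (between the pads) lies 8 mm behind it; z points along the fingers, y is the line along which they close (so a half turn about z gives the same grasp; the last joint's range is limited). The gripper opens to 85 mm and grips with 20 to 120 N. Pads are 22 mm wide; open, the fingers measure 114 mm over their backs; the gripper's body (76 mm by 85 mm) begins 54 mm behind the grasp point. The pads swing forward as they close: fully open they stand 13 mm farther back than shut.
Start: joints at [0.99, 0.313, 0.046, 1.304, 0, 1.431], TCP at [0.245, 0.52, 0.242] pointing down, gripper open.
Joint ranges: [-2.76, 2.76], [-0.86, 1.69], [-1.03, 1.26], [-2.2, 2.34], [-1.47, 1.5], [-3.14, 3.14]. Speed limits (rad/s): [2.57, 2.57, 3.14, 3.14, 3.14, 3.14].

## Interface

Orientations are given as a unit quaternion [w, x, y, z].
In Python, from workcell import get_state, eyes, env gives the robot as it stands.
- The arm moves only by the shell command python3 -m inch 'ROWS' [OPENING] [FORCE]. ROWS is JSON, one flat list of numbers, 4 for each row, row after row: the shift along the tool's x, y, z in cm, then the turn about the tool's z in rad. A call has exactly 5 rows; each row shifts and turns the commanded pose from where the row before left it, along the tool's axes as they then stand; what a row does not reach is not made up. A row lasts 1/12 s, in which the tool goes at most 41.7 mm and 7.16 degrees, less where a joint would pass 70% of its speed; a pose out of reach is approached as far as the arm can. A call is refused whole if a number of a shift passes 4.17 or a number of a turn 0.125, either way. A call with a gripper value outside its range is refused whole. OPENING is the opening, from -1 (shut) to 1 (fully open), set as the call begins (- or left out, the last holds). The fingers move at their own pace and stop on an object; FORCE is the grip in N (left out, the last holds). Time passes only in rows, so rows that do not move let the fingers close, or fill a call up. It gives the time, the measured TCP pose, the force, the opening and the grip force at its end, in the units of the state.
- get_state(): the state, without advancing time (a new reading comes with each control period).
- eyes.read_camera(name): name is "scene" or "top" or "wrist"; returns the picture (480x640x3 uint8, red, green, blue); there is no depth.
- eyes.camera_info(name): a dict with "fovy" (degrees; the focal length in pixels is half the picture's height over the tangent of half this angle, whatever the lens; pixels are square), "cx", "cy" (the principal point, pixels), "xyz" and "orientation" of the camera in the world. Camera axes: x right, y down, z forward; pixel columns grow to the right and rows downward; lengths in m; the calibration is good to about 2 mm. A picture is of the moment at which its call begins: read the wrist's pose just before it. camera_info takes no time and is no camera call; for the wrist camera it gives the pose at the moment of the call.
- env.hand_in(): hands the job in; it is judged then, once.
The state is a dict: "clock": time; "joint_pos": joint angles; "qvel": joint speeds; "tau": joint torques, N m; "tcp_pos": TCP position; "orientation": TCP orientation; "wrist_force": force on the tool from outside, world axes, zero at the start; "ft_torque": the same for the moment, N m; "finger_gap": finger opening in m; "grip_force": force on a finger pad.
Only numpy, scipy, OpenCV 4.12 (cv2) and the standard library are available. Lean on these libraries where they do the work, as an engineer would, in place of code of your own. Each camera call takes 0.05 s, during which the arm holds its last target. There are 200 camera calls.

## Working session

There is one attempt and no reset: what is moved stays moved. The work goes in short steps, Python scripts to look and compute and a shell command to move; the robot and the scene stay as the last step left them, time stands still between calls to the robot, and variables do not carry over. Pictures are saved under pics/ and viewed, at most 16 in all, crops included, and the job is handed in when it is done.

```bash
ls; mkdir -p pics
python3 - <<'E'
from workcell import get_state, eyes, env
import cv2
s=get_state();print(s)
for n in("top","scene","wrist"):
    print(n,eyes.camera_info(n))
    if n!="wrist":cv2.imwrite(f"pics/{n}0.png",eyes.read_camera(n)[:,:,::-1])
E
```

```text
pics
{'clock': 0.0, 'joint_pos': array([ 9.90437702e-01,  3.14025540e-01,  4.49282313e-02,  1.30358051e+00,
       -2.22347501e-05,  1.43119422e+00]), 'qvel': array([ 7.91123146e-04, -3.83314732e-04,  4.43205242e-05,  4.14203533e-04,
        1.79073243e-03, -1.30477401e-03]), 'tau': array([-2.53709601e-03, -4.80628431e+01,  2.98532724e+01,  1.94102334e-02,
       -1.79562999e-04,  1.74157648e-07]), 'tcp_pos': array([0.24504313, 0.51961046, 0.24137379]), 'orientation': array([-3.20977621e-04,  2.18598641e-01,  9.75814403e-01, -8.84361518e-04]), 'wrist_force': array([-0.05857681, -0.18477817,  0.59905696]), 'ft_torque': array([0.02120685, 0.06980076, 0.0074948 ]), 'grip_force': 0.0, 'finger_gap': 0.08543464539525614}
top {'fovy': 53.31839888635926, 'cx': 317.39655104856996, 'cy': 244.43547779328145, 'xyz': array([ 0.47668353, -0.04585132,  1.37120709]), 'orientation': array([-0.02691694,  0.71530396, -0.69796292,  0.02152866])}
scene {'fovy': 55.2584136263913, 'cx': 315.14714262030697, 'cy': 234.83776016499698, 'xyz': array([-0.2292902 , -0.58504059,  0.74639996]), 'orientation': array([-0.41326996,  0.78279702, -0.41288951,  0.21438053])}
wrist {'fovy': 69.58693821946464, 'cx': 321.4151635331493, 'cy': 242.82288877083988, 'xyz': array([0.18080366, 0.55143632, 0.37338038]), 'orientation': array([0.12119029, 0.83565085, 0.53029885, 0.07605066])}
```

View pics/top0.png

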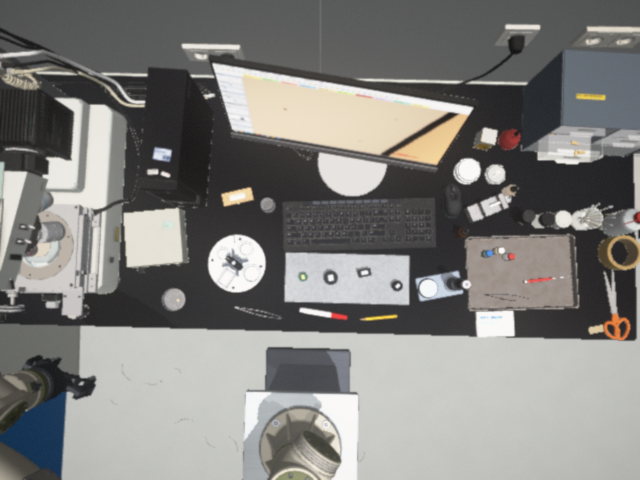

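View pics/scene0.png

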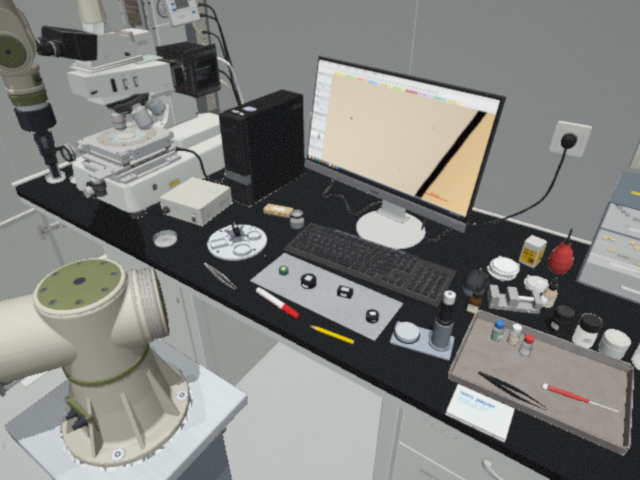

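```bash
cat > h.py <<'E'
from workcell import get_state, eyes, env
import numpy as np, cv2, json
from scipy.spatial.transform import Rotation as R
def rot(q): return R.from_quat(np.roll(q,-1)).as_matrix()
def p2w(ci,u,v,z):
    f=240/np.tan(np.radians(ci["fovy"]/2))
    d=rot(ci["orientation"])@np.array([(u-ci["cx"])/f,(v-ci["cy"])/f,1])
    o=np.array(ci["xyz"]); return (o+d*(z-o[2])/d[2])[:2]
def w2p(ci,p):
    f=240/np.tan(np.radians(ci["fovy"]/2))
    c=rot(ci["orientation"]).T@(np.array(p)-ci["xyz"]); return f*c[:2]/c[2]+[ci["cx"],ci["cy"]]
def snap(name,crop=None,k=1,fn=None):
    ci=eyes.camera_info(name); im=eyes.read_camera(name)[:,:,::-1]
    fn=fn or name
    cv2.imwrite(f"pics/{fn}_raw.png",im); json.dump({a:(b.tolist() if hasattr(b,'tolist') else b) for a,b in ci.items()},open(f"pics/{fn}.json","w"))
    if crop: x0,y0,x1,y1=crop; im=im[y0:y1,x0:x1]
    cv2.imwrite(f"pics/{fn}.png",cv2.resize(im,None,fx=k,fy=k,interpolation=cv2.INTER_CUBIC))
def ld(fn): return json.load(open(f"pics/{fn}.json"))
def yaw():  # tool x axis direction in world
    m=rot(get_state()["orientation"]); return np.arctan2(m[1,0],m[0,0])
def go(x,y,z=None,ty=None):
    "how far: total cm in tool axes as they stand, turn about tool z so tool x points to world yaw ty (mod pi)"
    s=get_state(); m=rot(s["orientation"]); p=s["tcp_pos"]
    d=np.array([x,y,p[2] if z is None else z])-p
    t=0 if ty is None else (yaw()-ty+np.pi/2)%np.pi-np.pi/2
    print("tcp",p.round(4),"tilt",np.degrees(np.arccos(-m[2,2])).round(2),"yaw",yaw().round(3),"tool cm",(m.T@d*100).round(2),"turn",round(t,3),"q6",s["joint_pos"][5].round(2),"F",s["wrist_force"].round(1),"gap",round(s["finger_gap"],4),"t",s["clock"])
E
python3 - <<'E'
from h import *
im=cv2.imread("pics/top0.png")[225:310,200:480]
cv2.imwrite("pics/topc.png",cv2.resize(im[:,:],None,fx=2.85,fy=2.85,interpolation=cv2.INTER_CUBIC))
ci=eyes.camera_info("top")
for n,u,v,z in [("car",237,263,.008),("g",303,277,.0165),("b",331,277,.0195),("c",364,272,.0195),("d",397,285,.02),("dock",453,285,.1),("ref",428,288,.02)]: print(n,p2w(ci,u,v,z).round(3))
go(.4,0)
E
```

```text
car [0.511 0.194]
g [0.476 0.004]
b [ 0.478 -0.075]
c [ 0.495 -0.168]
d [ 0.46  -0.261]
dock [ 0.465 -0.396]
ref [ 0.454 -0.348]
tcp [0.2451 0.5197 0.2415] tilt 0.09 yaw 2.701 tool cm [-36.18 -40.39   0.06] turn 0 q6 1.43 F [-0.1  0.4  0.2] gap 0.0854 t 0.1
```

View pics/topc.png

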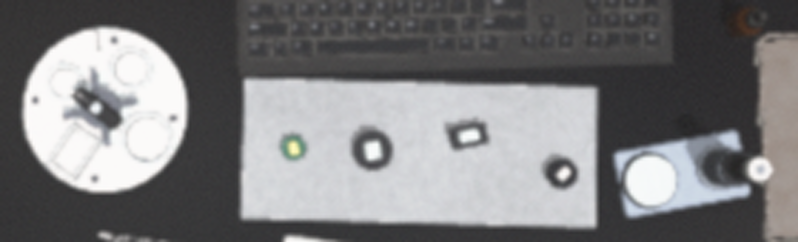

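```bash
python3 -m inch '[0,0,0,-0.11,0,0,0,-0.11,0,0,0,-0.11,0,0,0,-0.11,0,0,0,0]' 1 30; python3 -c "
from h import *
go(.45,.19,.26)"
```

```text
clock: 0.52
tcp_pos: [0.2452, 0.5198, 0.2418]
orientation: [-0.0, -0.001, 1.0, -0.0]
wrist_force: [-0.4, -0.4, -0.1]
finger_gap: 0.0854
grip_force: 0.0
tcp [0.2452 0.5198 0.2418] tilt 0.06 yaw -3.14 tool cm [-20.42 -33.02  -1.8 ] turn 0 q6 0.99 F [-0.4 -0.4 -0.1] gap 0.0854 t 0.5167
```

```bash
for i in 1 2; do python3 -m inch '[-2.04,-3.3,-0.2,0,-2.04,-3.3,-0.2,0,-2.04,-3.3,-0.2,0,-2.04,-3.3,-0.2,0,-2.04,-3.3,-0.2,0]' >/dev/null; done;  python3 -m inch '[0,0,0,0,0,0,0,0,0,0,0,0,0,0,0,0,0,0,0,0]'>/dev/null; python3 -c "
from h import *
snap('wrist',fn='w_car')
ci=ld('w_car');print(w2p(ci,[.511,.194,.008]),ci)
go(.47,0.0,.26)"
```

```text
[323.01250688 259.08499487] {'fovy': 69.58693821946464, 'cx': 321.4151635331493, 'cy': 242.82288877083988, 'xyz': [0.3770267194253195, 0.19188018477321817, 0.39409176125468076], 'orientation': [0.10100213582430607, 0.6993256388174824, 0.7003558557276058, 0.10121212772934603]}
tcp [0.4483 0.1911 0.2622] tilt 0.02 yaw -3.14 tool cm [ -2.15 -19.11   0.22] turn 0 q6 0.24 F [ 0.4 -0.   0.1] gap 0.0856 t 1.8167
```

View pics/w_car.png

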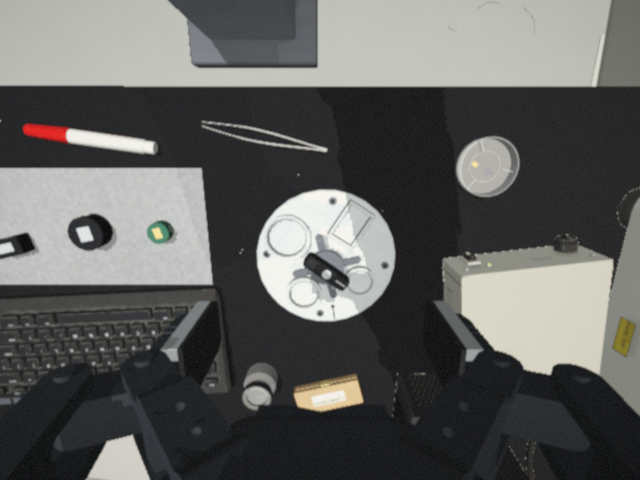

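```bash
python3 -m inch '[-1,0,4,0,-1,0,4,0,-1,0,4,0,0,0,0,0,0,0,0,0]' >/dev/null;  python3 -c "
from h import *
import time
snap('wrist',fn='w_car2')
ci=ld('w_car2');u,v=w2p(ci,[.511,.194,.02]).astype(int);print(u,v)
snap('wrist',(u-110,v-110,u+110,v+110),2.7,fn='w_car2')
print(u-110,v-110)
go(.46,0.0-.13,.2)"
```

```text
325 281
215 171
tcp [0.4794 0.1907 0.1442] tilt 0.09 yaw -3.141 tool cm [  1.94 -32.07  -5.6 ] turn 0 q6 0.22 F [-0.8  0.3  0.1] gap 0.0854 t 2.3333
```

View pics/w_car2.png

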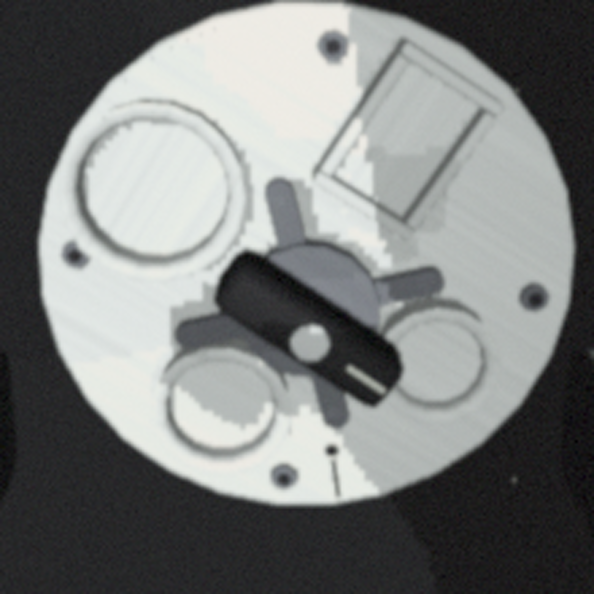

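Run:
```python
from h import *
from scipy.optimize import least_squares
ci=ld('w_car2'); W=lambda a,b,z:p2w(ci,a/2.7-.31+215,b/2.7-.31+171,z)
im=cv2.imread('pics/w_car2_raw.png',0); 
m=(im>95).astype(np.uint8); m=cv2.morphologyEx(m,cv2.MORPH_CLOSE,np.ones((15,15)))
c=max([c for c in cv2.findContours(m,0,1)[0] if cv2.pointPolygonTest(c,(325.,281.),False)>0],key=cv2.contourArea)[:,0]
P=np.array([p2w(ci,u,v,.008) for u,v in c])
f=least_squares(lambda x:np.hypot(*(P-x[:2]).T)-x[2],[.51,.19,.082],loss='soft_l1',f_scale=.001);print(f.x.round(4),np.std(f.fun))
H=np.array([W(*h,.008) for h in [(333,46),(75,254),(534,297),(285,475)]]);print("holes",H.mean(0).round(4),np.hypot(*(H-f.x[:2]).T).round(4),np.arctan2(*(H-f.x[:2]).T[::-1]).round(3))
print("knob",W(310,343,.058).round(4))
c0=f.x[:2]
rc=np.mean([W(*h,.02) for h in[(403,38),(503,108),(415,228),(315,175)]],0)
for n,p,a in [("40",W(161,185,.02),-np.pi/2),("30",W(225,402,.02),0),("25",W(437,355,.02),np.pi/2),("bar",rc,np.pi)]:
    d=p-c0;print(n,p.round(4),np.hypot(*d).round(4),"yaw",((np.arctan2(d[1],d[0])-a+np.pi)%(2*np.pi)-np.pi).round(3))
d=W(300,272+0,.04)
print("handle yaw",np.arctan2(*(W(360,385,.056)-W(255,270,.056))[::-1]))
```

```text
[0.5106 0.1968 0.0816] 0.00033485901701460523
holes [0.5114 0.1972] [0.0695 0.0703 0.0709 0.0709] [ 3.035 -1.657  1.46  -0.088]
knob [0.5102 0.1971]
40 [0.4793 0.1554] 0.0519 yaw -0.647
30 [0.548  0.1723] 0.0447 yaw -0.58
25 [0.5322 0.2362] 0.0449 yaw -0.501
bar [0.4658 0.2252] 0.053 yaw -0.565
handle yaw 0.7028423482112512
```

```bash
for i in 1 2; do python3 -m inch '[0.3,-3.2,-0.4,0,0.3,-3.2,-0.4,0,0.3,-3.2,-0.4,0,0.3,-3.2,-0.4,0,0.3,-3.2,-0.4,0]' >/dev/null; done;  python3 -m inch '[0,0,0,0,0,0,0,0,0,0,0,0,0,0,0,0,0,0,0,0]'>/dev/null; python3 -c "
from h import *
snap('wrist',fn='w_mat')
ci=ld('w_mat')
for p in [(.476,.004),(.478,-.075),(.495,-.168),(.46,-.261)]: print(w2p(ci,[*p,.02]).round(0))
print(w2p(ci,[.465,-.396,.076]),w2p(ci,[.454,-.348,.02]))
go(.46,-.261,.2)"
```

```text
[468. 255.]
[380. 257.]
[277. 274.]
[171. 237.]
[-43.88621303 263.86634403] [ 71.4383771  230.42304789]
tcp [ 0.449  -0.1289  0.1826] tilt 0.02 yaw -3.14 tool cm [ -1.09 -13.22  -1.74] turn 0 q6 -0.45 F [-1.  -0.7  0.3] gap 0.0857 t 3.6333
```

View pics/w_mat.png

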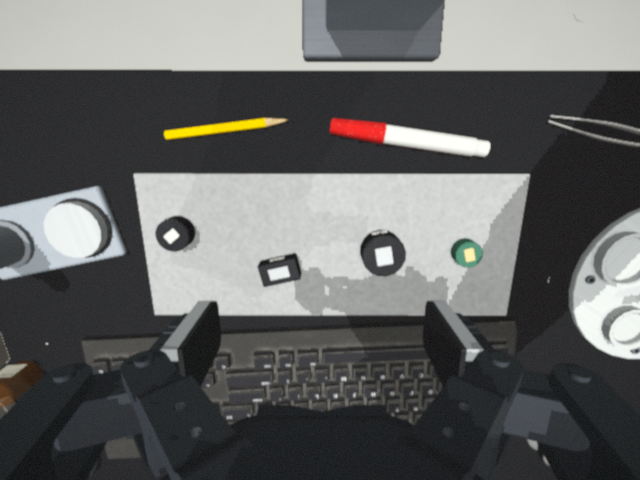

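```bash
cat >> h.py <<'E'
Z={'25':.0165,'30':.0195,'40':.0215,'bar':.0195}
def section(fn,u,v,z,r=14,k=6):
    "section blob centroid near u,v: world xy of centre, long-side yaw"
    ci=ld(fn); im=cv2.imread(f'pics/{fn}_raw.png')[v-r:v+r,u-r:u+r].astype(np.uint8)
    g=cv2.resize(im,None,fx=k,fy=k,interpolation=cv2.INTER_CUBIC).min(2) if 0 else cv2.resize(im,None,fx=k,fy=k,interpolation=cv2.INTER_CUBIC)[:,:,2]
    t,m=cv2.threshold(g,0,255,cv2.THRESH_OTSU)
    n,l,st,ce=cv2.connectedComponentsWithStats(m)
    i=max((i for i in range(1,n)),key=lambda i:st[i,4]-1e5*(np.hypot(*(ce[i]-r*k))>r*k*.6))
    c=max(cv2.findContours((l==i).astype(np.uint8),0,1)[0],key=cv2.contourArea)[:,0]
    Q=np.array([p2w(ci,(a+.5)/k-.5+u-r,(b+.5)/k-.5+v-r,z) for a,b in c])
    (cx,cy),(w,h),an=cv2.minAreaRect((Q*1e4).astype(np.float32))
    if w<h: an+=90
    return np.array([cx,cy])/1e4,np.array([max(w,h),min(w,h)])/10,((an+90)%180)-90
E
python3 - <<'E'
from h import *
for n,u,v in [('25',469,255),('40',384,256),('bar',278,272),('30',171,236)]:
    print(n,*[np.round(a,4) for a in section('w_mat',u,v,Z[n])])
# rectified carrier overlay at z=.02
ci=ld('w_car2'); im=cv2.imread('pics/w_car2_raw.png'); s=3500
x0,y0=.5108,.197
dst=np.float32([[0,0],[600,0],[600,600],[0,600]])
# out: col = y increasing, row = x increasing
wp=lambda a,b:(x0+(b-300)/s,y0+(a-300)/s)
src=np.float32([w2p(ci,[*wp(a,b),.02]) for a,b in dst])
o=cv2.warpPerspective(im,cv2.getPerspectiveTransform(src,dst),(600,600),flags=cv2.INTER_CUBIC)
yw=-.573
for r,a,d in [(.047,np.pi/2,28),(.0485,0,33),(.053,-np.pi/2,43)]:
    x,y=r*np.cos(yw+a),r*np.sin(yw+a)
    cv2.circle(o,(int(300+y*s),int(300+x*s)),int(d/2000*s),(0,0,255),1)
rm=np.array([[np.cos(yw),-np.sin(yw)],[np.sin(yw),np.cos(yw)]])
q=[rm@(np.array([-.0515,0])+np.array(c)/2000) for c in [(39,25),(39,-25),(-39,-25),(-39,25)]]
cv2.polylines(o,[np.array([[300+y*s,300+x*s] for x,y in q],np.int32)],True,(0,0,255),1)
cv2.imwrite('pics/rect.png',o)
E
```

```text
25 [0.4769 0.0066] [14.0988  9.9746] 15.4978
40 [ 0.4767 -0.072 ] [17.5137 15.224 ] 10.3792
bar [ 0.4939 -0.1672] [19.3787 11.6323] -77.0501
30 [ 0.4587 -0.2612] [13.7321  9.9153] -50.6394
```

View pics/rect.png

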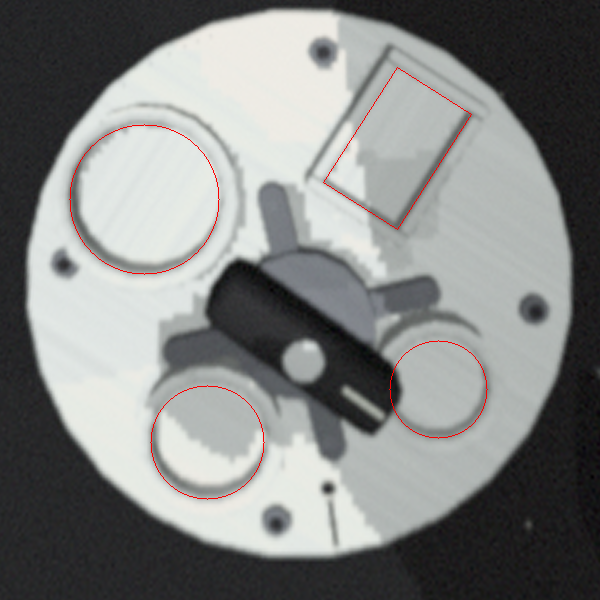

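```bash
python3 -m inch '[-0.2,-2.65,1.2,0,-0.2,-2.65,1.2,0,-0.2,-2.65,1.2,0,-0.2,-2.65,1.2,0,-0.2,-2.65,1.2,0]' 0.18 40 >/dev/null;python3 -m inch '[0,0,0,0,0,0,0,0,0,0,0,0,0,0,0,0,0,0,0,0]'>/dev/null; python3 -c "
from h import *
snap('wrist',fn='a')
u,v=w2p(ld('a'),[.4587,-.2612,.0195]).astype(int);print(u,v)
print(section('a',u,v,.0195,20))
go(.4587,-.2612,.0205)"
```

```text
320 244
(array([ 0.45870342, -0.26095747]), array([13.4425766 ,  9.88760452]), -52.038177490234375)
tcp [ 0.4591 -0.2616  0.1229] tilt 0.04 yaw -3.141 tool cm [ 0.05  0.05 10.24] turn 0 q6 -0.67 F [ 0.   0.7 -0.6] gap 0.0504 t 4.5167
```

```bash
python3 -m inch '[0,0,3,0,0,0,3,0,0,0,2.5,0,0,0,1.2,0,0,0,0.5,0]' >/dev/null;python3 -m inch '[0,0,0,0,0,0,0,0,0,0,0,0,0,0,0,0,0,0,0,0]' -1 40 >/dev/null;python3 -m inch '[0,0,0,0,0,0,0,0,0,0,0,0,0,0,0,0,0,0,0,0]'; python3 -m inch '[0,0,-3,0,0,0,-3,0,0,0,-3,0,0,0,-3,0,0,0,0,0]'; python3 -m inch '[0,0,0,0,0,0,0,0,0,0,0,0,0,0,0,0,0,0,0,0]'>/dev/null; python3 -c "
from h import *
snap('wrist',fn='b')
s=get_state();p=s['tcp_pos']
u,v=w2p(ld('b'),p).astype(int);print(u,v)
print(section('b',u,v,p[2]-.001,20))
im=cv2.imread('pics/b_raw.png')[v-100:v+100,u-130:u+130];cv2.imwrite('pics/b.png',cv2.resize(im,None,fx=2.5,fy=2.5))
go(.5516,.1707,.12,2.569)"
```

```text
clock: 5.77
tcp_pos: [0.4593, -0.263, 0.0211]
orientation: [0.001, 0.0, 1.0, -0.0]
wrist_force: [-0.2, 0.4, 6.2]
finger_gap: 0.0272
grip_force: 39.9
clock: 6.18
tcp_pos: [0.4614, -0.2647, 0.1461]
orientation: [0.004, 0.0, 1.0, -0.003]
wrist_force: [0.5, -0.6, -0.7]
finger_gap: 0.0272
grip_force: 39.7
318 316
(array([ 0.45713008, -0.26143816]), array([12.49971619,  9.19028244]), -52.29473114013672)
tcp [ 0.4582 -0.2622  0.1391] tilt 0.13 yaw 3.141 tool cm [-9.31 43.29  1.96] turn 0.572 q6 -0.67 F [-0.   0.8 -0.2] gap 0.0273 t 6.65
```

View pics/b.png

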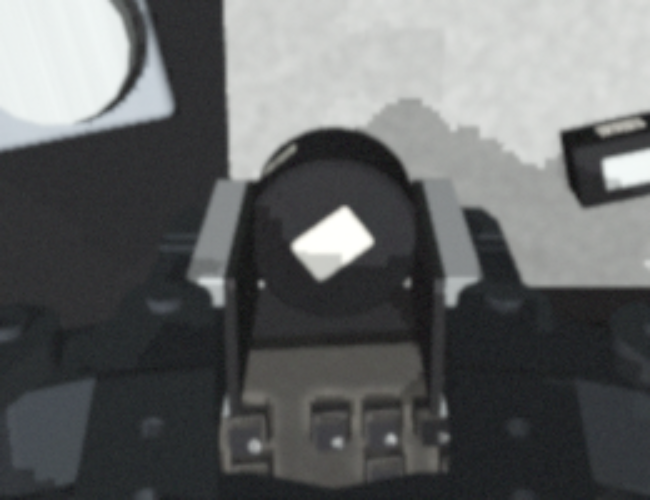

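```bash
for i in 1 2; do python3 -m inch '[-0.78,3.6,0.1,0,-0.78,3.6,0.1,0,-0.78,3.6,0.1,0,-0.78,3.6,0.1,0,-0.78,3.6,0.1,0]' >/dev/null;done; python3 -m inch '[-0.78,3.6,0.1,0,-0.78,3.6,0.1,0,0,0,0,0.12,0,0,0,0.12,0,0,0,0.12]'>/dev/null;python3 -m inch '[0,0,0,0.12,0,0,0,0.092,0,0,0,0,0,0,0,0,0,0,0,0]'>/dev/null; python3 -m inch '[0,0,0,0,0,0,0,0,0,0,0,0,0,0,0,0,0,0,0,0]'>/dev/null; python3 -c "
from h import *
go(.552,.170,.05,2.569)"
```

```text
tcp [0.5527 0.1693 0.1283] tilt 0.01 yaw 2.569 tool cm [0.1  0.02 7.83] turn 0.0 q6 0.73 F [-0.6  0.4 -0.2] gap 0.0275 t 8.7333
```

```bash
python3 -m inch '[0.1,0.02,3,0,0,0,3,0,0,0,1.3,0,0,0,0.5,0,0,0,0,0]' >/dev/null;python3 -m inch '[0,0,0,0,0,0,0,0,0,0,0,0,0,0,0,0,0,0,0,0]'>/dev/null; python3 -c "
from h import *
snap('wrist',fn='c')
s=get_state();p=s['tcp_pos']
u,v=w2p(ld('c'),p).astype(int);print(u,v,p)
print(section('c',u,v,p[2]-.001,20))
im=cv2.imread('pics/c_raw.png')[v-150:v+70,u-150:u+150];cv2.imwrite('pics/c.png',cv2.resize(im,None,fx=2.6,fy=2.6))
go(.552,.170,.032,2.569)"
```

```text
318 316 [0.55239074 0.17011593 0.05097894]
(array([0.55198169, 0.17143036]), array([12.6784935 ,  9.03998413]), -84.712806224823)
tcp [0.5524 0.1701 0.051 ] tilt 0.07 yaw 2.569 tool cm [ 0.03 -0.03  1.9 ] turn -0.0 q6 0.73 F [-0.   0.4 -0. ] gap 0.0274 t 9.6167
```

View pics/c.png

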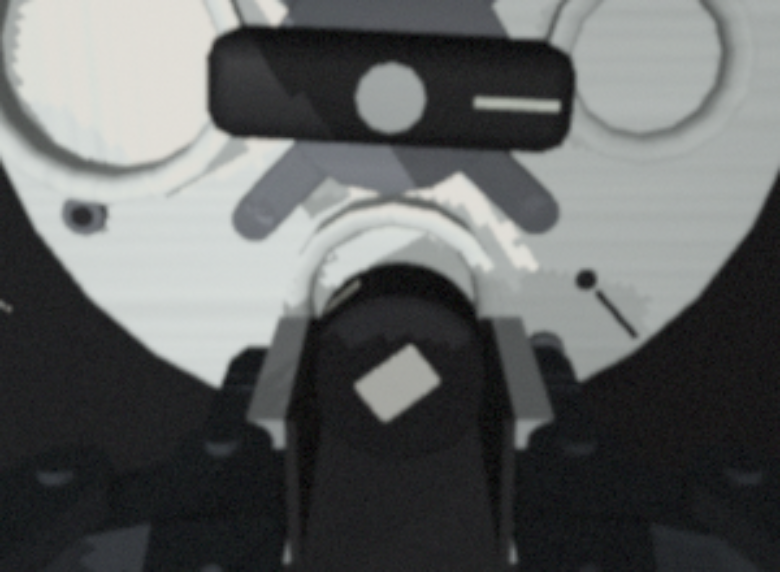

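```bash
python3 -m inch '[0.03,-0.03,0.4,0,0,0,0.4,0,0,0,0.4,0,0,0,0.1,0,0,0,0,0]' ; python3 -m inch '[0,0,0.3,0,0,0,0.2,0,0,0,0.1,0,0,0,0,0,0,0,0,0]'
```

```text
clock: 10.03
tcp_pos: [0.5509, 0.1698, 0.0365]
orientation: [-0.001, 0.283, 0.959, -0.0]
wrist_force: [-0.5, -0.3, -0.1]
finger_gap: 0.027
grip_force: 39.7
clock: 10.45
tcp_pos: [0.5516, 0.17, 0.0316]
orientation: [0.0, 0.282, 0.959, 0.0]
wrist_force: [-1.2, 0.9, 3.3]
finger_gap: 0.0273
grip_force: 40.1
```

```bash
python3 -m inch '[0,0,0,0,0,0,0,0,0,0,0,0,0,0,0,0,0,0,0,0]' 0.1 ; python3 -m inch '[0,0,-2,0,0,0,-3,0,0,0,-4,0,0,0,-1,-0.11,0,0,0,-0.11]' >/dev/null; python3 -m inch '[0,0,0,-0.12,0,0,0,-0.12,0,0,0,-0.113,0,0,0,0,0,0,0,0]'>/dev/null; python3 -c "
from h import *
snap('wrist',fn='d')
u,v=w2p(ld('d'),[.5516,.1707,.03]).astype(int);print(u,v)
print(section('d',u,v,.03,20))
print(w2p(ld('d'),[.4767,-.072,.0215]))
go(.477,-.072,.12)"
```

```text
clock: 10.87
tcp_pos: [0.5515, 0.17, 0.0312]
orientation: [-0.0, 0.283, 0.959, 0.0]
wrist_force: [0.2, 0.6, 0.1]
finger_gap: 0.0471
grip_force: 0.0
321 246
(array([0.55121001, 0.17125211]), array([13.21213989,  9.69169388]), -83.58452939987183)
[-42.21649583 136.12184355]
tcp [0.5515 0.1699 0.1312] tilt 0.01 yaw 3.139 tool cm [  7.38 -24.21   1.12] turn 0 q6 0.16 F [-0.2  0.6  0.5] gap 0.0473 t 11.75
```

```bash
python3 -m inch '[1.05,-3.47,0.15,0,1.05,-3.47,0.15,0,1.05,-3.47,0.15,0,1.05,-3.47,0.15,0,1.05,-3.47,0.15,0]' 0.41 >/dev/null; python3 -m inch '[1.05,-3.47,0.15,0,1.05,-3.47,0.15,0,0,0,0,0,0,0,0,0,0,0,0,0]'>/dev/null; python3 -m inch '[0,0,0,0,0,0,0,0,0,0,0,0,0,0,0,0,0,0,0,0]'>/dev/null; python3 -c "
from h import *
snap('wrist',fn='e')
for n,p in [('40',(.4767,-.072)),('25',(.4769,.0066)),('bar',(.4939,-.1672))]:
  u,v=w2p(ld('e'),[*p,Z[n]]).astype(int);print(n,u,v,section('e',u,v,Z[n],20))
go(.477,-.073,.0225)"
```

```text
40 320 244 (array([ 0.47664414, -0.07211276]), array([17.10197296, 14.9554306 ]), 10.904200553894043)
25 430 243 (array([0.47659746, 0.00660054]), array([29.76859436, 29.6036438 ]), -89.87535931915045)
bar 187 266 (array([ 0.49391187, -0.16734843]), array([19.12470398, 11.28952255]), -76.79673671722412)
tcp [ 0.4782 -0.0724  0.1208] tilt 0.0 yaw -3.14 tool cm [ 0.12 -0.06  9.83] turn 0 q6 -0.32 F [ 0.6 -0.1  0.4] gap 0.0605 t 13.05
```

```bash
python3 -m inch '[0.12,-0.06,3,0,0,0,3,0,0,0,2.2,0,0,0,1.1,0,0,0,0.5,0]' >/dev/null;python3 -m inch '[0,0,0,0,0,0,0,0,0,0,0,0,0,0,0,0,0,0,0,0]' -1 40 >/dev/null;python3 -m inch '[0,0,0,0,0,0,0,0,0,0,0,0,0,0,0,0,0,0,0,0]'; python3 -m inch '[0,0,-2,0,0,0,-3,0,0,0,-3,0,0,0,-2,0,0,0,0,0]'; python3 -m inch '[-0.08,3.74,0,0,-0.08,3.74,0,0,-0.08,3.74,0,0,-0.08,3.74,0,0,-0.08,3.74,0,0]'>/dev/null; python3 -m inch '[-0.08,3.74,0,0,0,0,0,-0.11,0,0,0,-0.11,0,0,0,-0.11,0,0,0,-0.11]'>/dev/null; python3 -m inch '[0,0,0,-0.11,0,0,0,-0.11,0,0,0,-0.11,0,0,0,-0.11,0,0,0,-0.118]'>/dev/null;  python3 -m inch '[0,0,0,0,0,0,0,0,0,0,0,0,0,0,0,0,0,0,0,0]'; python3 -c "
from h import *
go(.4823,.1515,.05,.998)"
```

```text
clock: 14.3
tcp_pos: [0.4774, -0.0737, 0.0234]
orientation: [0.001, -0.0, 1.0, -0.0]
wrist_force: [-1.4, -0.1, 5.8]
finger_gap: 0.0368
grip_force: 40.6
clock: 14.72
tcp_pos: [0.4795, -0.0744, 0.1268]
orientation: [0.003, -0.0, 1.0, -0.001]
wrist_force: [1.0, -0.9, -0.3]
finger_gap: 0.0365
grip_force: 40.2
clock: 16.38
tcp_pos: [0.4816, 0.1508, 0.1226]
orientation: [-0.0, -0.478, 0.878, 0.0]
wrist_force: [0.0, 0.3, -1.0]
finger_gap: 0.0371
grip_force: 40.4
tcp [0.4816 0.1508 0.1226] tilt 0.01 yaw -2.145 tool cm [-0.1  -0.02  7.26] turn -0.001 q6 -0.85 F [ 0.   0.3 -1. ] gap 0.0371 t 16.3833
```

```bash
python3 -m inch '[-0.1,-0.02,3,0,0,0,3,0,0,0,1.3,0,0,0,0,0,0,0,0,0]' >/dev/null;python3 -m inch '[0,0,0,0,0,0,0,0,0,0,0,0,0,0,0,0,0,0,0,0]'>/dev/null; python3 -c "
from h import *
snap('wrist',fn='f')
s=get_state();p=s['tcp_pos']
u,v=w2p(ld('f'),p).astype(int)
print(section('f',u,v,p[2]-.001,20))
go(.4823,.1515,.032,.998)"; python3 -m inch '[0,0,0.4,0,0,0,0.4,0,0,0,0.1,0,0,0,0,0,0,0,0,0]'
```

```text
(array([0.48272993, 0.15130389]), array([16.74628296, 14.50963898]), 67.82535552978516)
tcp [0.4827 0.1516 0.0503] tilt 0.06 yaw -2.143 tool cm [0.04 0.03 1.83] turn 0.0 q6 -0.85 F [-0.1  0.  -1.8] gap 0.0371 t 17.2667
clock: 17.68
tcp_pos: [0.4821, 0.1515, 0.0405]
orientation: [-0.0, -0.479, 0.878, 0.0]
wrist_force: [-1.5, 0.3, -0.4]
finger_gap: 0.0367
grip_force: 40.4
```

```bash
python3 -m inch '[0,0,0.3,0,0,0,0.2,0,0,0,0,0,0,0,0,0,0,0,0,0]';  python3 -m inch '[0,0,0.2,0,0,0,0.1,0,0,0,0.1,0,0,0,0,0,0,0,0,0]'
```

```text
clock: 18.1
tcp_pos: [0.4824, 0.1516, 0.0358]
orientation: [0.0, -0.479, 0.878, 0.0]
wrist_force: [-0.4, -0.1, -1.0]
finger_gap: 0.0364
grip_force: 40.4
clock: 18.52
tcp_pos: [0.4824, 0.1516, 0.0319]
orientation: [0.0, -0.479, 0.878, 0.0]
wrist_force: [-0.8, -0.5, 1.9]
finger_gap: 0.0369
grip_force: 40.6
```

```bash
python3 -m inch '[0,0,0,0,0,0,0,0,0,0,0,0,0,0,0,0,0,0,0,0]' 0.22 >/dev/null; python3 -m inch '[0,0,-2,0,0,0,-3,0,0,0,-3,0,0,0,-1,0,0,0,0,0]' >/dev/null; python3 -m inch '[0,0,0,0,0,0,0,0,0,0,0,0,0,0,0,0,0,0,0,0]'>/dev/null; python3 -c "
from h import *
snap('wrist',fn='g')
u,v=w2p(ld('g'),[.4821,.1525,.03]).astype(int)
print(section('g',u,v,.03,20))
go(.477,.006,.12)"
```

```text
(array([0.48242632, 0.15149426]), array([17.10154114, 14.95056   ]), 67.99357604980469)
tcp [0.4818 0.1515 0.1209] tilt 0.09 yaw -2.143 tool cm [12.49 -7.48  0.09] turn 0 q6 -0.85 F [-0.5 -0.   0.4] gap 0.0519 t 19.8167
```

```bash
python3 -m inch '[2.5,-1.5,0,0,2.5,-1.5,0,0,2.5,-1.5,0,0,2.5,-1.5,0,0,2.5,-1.5,0,0]' 0.1 >/dev/null; python3 -m inch '[0,0,0,0,0,0,0,0,0,0,0,0,0,0,0,0,0,0,0,0]'>/dev/null; python3 -c "
from h import *
snap('wrist',fn='i')
u,v=w2p(ld('i'),[.4769,.0066,.0165]).astype(int)
print(u,v,section('i',u,v,.0165,10),section('i',u,v,.0165,13))
im=cv2.imread('pics/i_raw.png')[v-100:v+100,u-100:u+100];cv2.imwrite('pics/i.png',cv2.resize(im,None,fx=3,fy=3))
go(.477,.006,.0175)"
```

```text
322 243 (array([0.47676479, 0.00646789]), array([13.08446045,  9.55886841]), 14.784536361694336) (array([0.47681089, 0.00646239]), array([13.08261261,  9.51429062]), 15.601151466369629)
tcp [0.4776 0.0069 0.1217] tilt 0.02 yaw -2.142 tool cm [ 0.11  0.   10.42] turn 0 q6 -1.15 F [ 0.4  0.2 -0.3] gap 0.047 t 20.7
```

View pics/i.png

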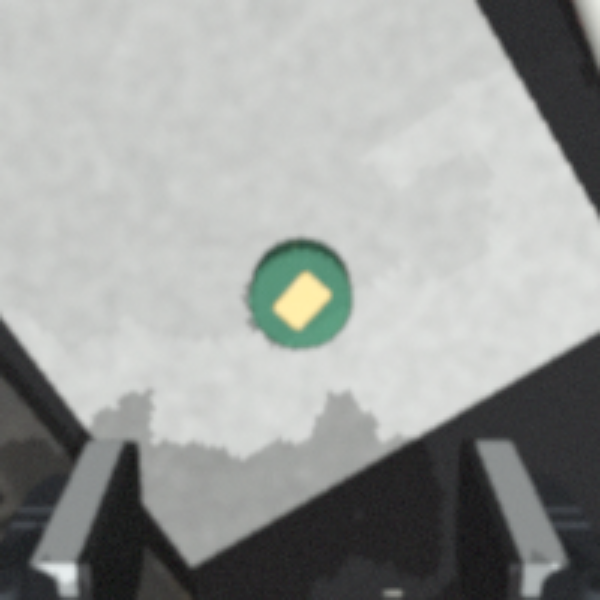

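```bash
python3 -m inch '[0.1,0,3,0,0,0,3,0,0,0,2.6,0,0,0,1.3,0,0,0,0.5,0]' >/dev/null;python3 -m inch '[0,0,0,0,0,0,0,0,0,0,0,0,0,0,0,0,0,0,0,0]' -1 40 >/dev/null;python3 -m inch '[0,0,0,0,0,0,0,0,0,0,0,0,0,0,0,0,0,0,0,0]'; python3 -m inch '[0,0,-2,0,0,0,-3,0,0,0,-3,0,0,0,-2,0,0,0,0,0]'>/dev/null;python3 -m inch '[0,0,0,0,0,0,0,0,0,0,0,0,0,0,0,0,0,0,0,0]' ; python3 -c "
from h import *
go(.5363,.2357,.12,.998)"
```

```text
clock: 21.95
tcp_pos: [0.4777, 0.0049, 0.0184]
orientation: [0.001, -0.479, 0.878, -0.0]
wrist_force: [-0.9, 0.9, 5.7]
finger_gap: 0.0224
grip_force: 39.8
clock: 22.78
tcp_pos: [0.4763, 0.0052, 0.1166]
orientation: [-0.001, -0.479, 0.878, 0.001]
wrist_force: [-1.0, 0.1, -0.6]
finger_gap: 0.0223
grip_force: 39.4
tcp [0.4763 0.0052 0.1166] tilt 0.14 yaw -2.143 tool cm [-22.63   7.45  -0.34] turn 0.0 q6 -1.16 F [-1.   0.1 -0.6] gap 0.0223 t 22.7833
```

```bash
python3 -m inch '[-3.23,1.06,-0.1,0,-3.23,1.06,-0.1,0,-3.23,1.06,0,0,-3.23,1.06,0,0,-3.23,1.06,0,0]' >/dev/null; python3 -m inch '[-3.23,1.06,0,0,-3.23,1.06,0,0,0,0,0,0,0,0,0,0,0,0,0,0]' >/dev/null;python3 -m inch '[0,0,0,0,0,0,0,0,0,0,0,0,0,0,0,0,0,0,0,0]' >/dev/null; python3 -c "
from h import *
go(.5363,.2357,.05,.998)"
```

```text
tcp [0.5374 0.2346 0.12  ] tilt 0.02 yaw -2.144 tool cm [-0.03  0.15  7.  ] turn -0.001 q6 -0.72 F [-0.1  0.5 -0.1] gap 0.0219 t 24.0333
```

```bash
python3 -m inch '[-0.03,0.15,3,0,0,0,3,0,0,0,1,0,0,0,0,0,0,0,0,0]' >/dev/null;python3 -m inch '[0,0,0,0,0,0,0,0,0,0,0,0,0,0,0,0,0,0,0,0]'>/dev/null; python3 -c "
from h import *
snap('wrist',fn='j')
s=get_state();p=s['tcp_pos']
u,v=w2p(ld('j'),p).astype(int)
print(section('j',u,v,p[2]-.001,16))
go(.5363,.2357,.032,.998)"; python3 -m inch '[0,0,0.4,0,0,0,0.4,0,0,0,0.2,0,0,0,0,0,0,0,0,0]'; python3 -m inch '[0,0,0.3,0,0,0,0.1,0,0,0,0,0,0,0,0,0,0,0,0,0]'
```

```text
(array([0.53661689, 0.23658225]), array([12.72604065,  8.83824921]), 15.302145004272461)
tcp [0.5365 0.2364 0.0504] tilt 0.06 yaw -2.143 tool cm [ 0.07 -0.03  1.84] turn 0.0 q6 -0.72 F [0.1 0.2 0.7] gap 0.0226 t 24.9167
clock: 25.33
tcp_pos: [0.5358, 0.2362, 0.0393]
orientation: [-0.0, -0.479, 0.878, 0.0]
wrist_force: [0.1, -0.6, -0.8]
finger_gap: 0.0225
grip_force: 39.4
clock: 25.75
tcp_pos: [0.5362, 0.2364, 0.0359]
orientation: [0.0, -0.479, 0.878, 0.0]
wrist_force: [0.2, -0.1, -0.3]
finger_gap: 0.0223
grip_force: 39.4
```

```bash
python3 -m inch '[0,0,0.2,0,0,0,0.2,0,0,0,0,0,0,0,0,0,0,0,0,0]'; python3 -m inch '[0,0,0,0,0,0,0,0,0,0,0,0,0,0,0,0,0,0,0,0]' -0.1 >/dev/null; python3 -m inch '[0,0,-2,0,0,0,-3,0,0,0,-3,0,0,0,-1,0,0,0,0,0]' >/dev/null; python3 -m inch '[0,0,0,0,0,0,0,0,0,0,0,0,0,0,0,0,0,0,0,0]'>/dev/null; python3 -c "
from h import *
snap('wrist',fn='k')
u,v=w2p(ld('k'),[.5363,.2365,.03]).astype(int)
print(section('k',u,v,.03,12))
go(.494,-.168,.12,-1.342)"
```

```text
clock: 26.17
tcp_pos: [0.5364, 0.2364, 0.0319]
orientation: [0.0, -0.479, 0.878, -0.0]
wrist_force: [-0.2, 0.9, 1.5]
finger_gap: 0.0224
grip_force: 39.5
(array([0.53656353, 0.23691038]), array([12.94775391,  9.27160568]), 15.397470474243164)
tcp [0.5356 0.2362 0.1208] tilt 0.1 yaw -2.143 tool cm [ 36.23 -18.4    0.1 ] turn -0.801 q6 -0.72 F [0.5 0.1 0.4] gap 0.0383 t 27.4667
```

```bash
for i in 1 2; do python3 -m inch '[3.62,-1.84,0,0,3.62,-1.84,0,0,3.62,-1.84,0,0,3.62,-1.84,0,0,3.62,-1.84,0,0]' 0.1 >/dev/null; done; for i in 1 2 3 4; do python3 -m inch '[0,0,0,0.117,0,0,0,0.117,0,0,0,0.117,0,0,0,0.117,0,0,0,0.117]' >/dev/null; done; python3 -m inch '[0,0,0,0,0,0,0,0,0,0,0,0,0,0,0,0,0,0,0,0]' 0.1 >/dev/null; python3 -c "
from h import *
snap('wrist',fn='l')
u,v=w2p(ld('l'),[.4939,-.1672,.0195]).astype(int)
print(u,v,section('l',u,v,.0195,16))
go(.494,-.168,.0205,-1.342)"
```

```text
319 246 (array([ 0.49374585, -0.16755775]), array([18.6836792 , 10.96798096]), -76.77374267578125)
tcp [ 0.4947 -0.1676  0.1218] tilt 0.01 yaw 1.801 tool cm [-0.03 -0.07 10.13] turn 0.001 q6 0.86 F [-0.2  0.7 -0.4] gap 0.0466 t 30.4333
```

```bash
python3 -m inch '[0,-0.12,3,0,0,0,3,0,0,0,2.5,0,0,0,1.1,0,0,0,0.5,0]' >/dev/null;python3 -m inch '[0,0,0,0,0,0,0,0,0,0,0,0,0,0,0,0,0,0,0,0]' -1 40 >/dev/null;python3 -m inch '[0,0,0,0,0,0,0,0,0,0,0,0,0,0,0,0,0,0,0,0]'; python3 -m inch '[0,0,-2,0,0,0,-3,0,0,0,-3,0,0,0,-2,0,0,0,0,0]'>/dev/null;python3 -m inch '[0,0,0,-0.11,0,0,0,-0.11,0,0,0,-0.11,0,0,0,-0.11,0,0,0,-0.11]' >/dev/null;python3 -m inch '[0,0,0,-0.11,0,0,0,-0.109,0,0,0,0,0,0,0,0,0,0,0,0]' ; python3 -c "
from h import *
snap('wrist',fn='m')
s=get_state();p=s['tcp_pos']
u,v=w2p(ld('m'),p).astype(int)
print(section('m',u,v,p[2]-.001,20))
go(.4675,.2243,.12,2.569)"
```

```text
clock: 31.68
tcp_pos: [0.4941, -0.1682, 0.0216]
orientation: [0.001, 0.622, 0.783, 0.0]
wrist_force: [-1.3, 0.4, 6.6]
finger_gap: 0.021
grip_force: 42.0
clock: 32.93
tcp_pos: [0.4932, -0.1677, 0.1202]
orientation: [-0.0, 0.284, 0.959, 0.0]
wrist_force: [-1.5, -0.6, 0.0]
finger_gap: 0.0209
grip_force: 41.3
(array([ 0.49367329, -0.16661577]), array([17.96556091, 10.38243103]), -32.467552185058594)
tcp [ 0.4933 -0.1678  0.1203] tilt 0.04 yaw 2.567 tool cm [23.48 31.5   0.05] turn -0.002 q6 0.09 F [-0.1 -0.4  0.4] gap 0.0207 t 32.9833
```

```bash
for i in 1 2; do python3 -m inch '[2.35,3.15,0,0,2.35,3.15,0,0,2.35,3.15,0,0,2.35,3.15,0,0,2.35,3.15,0,0]' >/dev/null; done; python3 -m inch '[0,0,0,0,0,0,0,0,0,0,0,0,0,0,0,0,0,0,0,0]' >/dev/null; python3 -m inch '[0,0,0,0,0,0,0,0,0,0,0,0,0,0,0,0,0,0,0,0]' >/dev/null; python3 -c "
from h import *
go(.4675,.2243,.05,2.569)"
```

```text
tcp [0.4669 0.2239 0.1209] tilt 0.01 yaw 2.568 tool cm [-0.03  0.07  7.09] turn -0.001 q6 0.87 F [ 0.2 -0.2 -0.4] gap 0.0207 t 34.65
```

```bash
python3 -m inch '[-0.03,0.07,3,0,0,0,3,0,0,0,1,0,0,0,0,0,0,0,0,0]' >/dev/null;python3 -m inch '[0,0,0,0,0,0,0,0,0,0,0,0,0,0,0,0,0,0,0,0]'>/dev/null; python3 -c "
from h import *
snap('wrist',fn='n')
s=get_state();p=s['tcp_pos']
u,v=w2p(ld('n'),p).astype(int)
print(section('n',u,v,p[2]-.001,20))
go(.4675,.2243,.032,2.569)
im=cv2.imread('pics/n_raw.png')[v-150:v+70,u-150:u+150];cv2.imwrite('pics/n.png',cv2.resize(im,None,fx=2.6,fy=2.6))"; python3 -m inch '[0,0,0.4,0,0,0,0.3,0,0,0,0,0,0,0,0,0,0,0,0,0]'; python3 -m inch '[0,0,0.3,0,0,0,0.1,0,0,0,0,0,0,0,0,0,0,0,0,0]'
```

```text
(array([0.4683043 , 0.22588872]), array([18.44913177, 10.4101799 ]), -33.157466888427734)
tcp [0.4677 0.2247 0.0513] tilt 0.05 yaw 2.569 tool cm [-0.01 -0.05  1.93] turn -0.0 q6 0.87 F [-0.2  0.  -0.7] gap 0.0203 t 35.5333
clock: 35.95
tcp_pos: [0.4672, 0.2246, 0.0436]
orientation: [-0.0, 0.283, 0.959, -0.0]
wrist_force: [-0.4, -0.3, -0.4]
finger_gap: 0.0209
grip_force: 41.3
clock: 36.37
tcp_pos: [0.4674, 0.2246, 0.0398]
orientation: [0.0, 0.282, 0.959, 0.0]
wrist_force: [-0.2, -0.2, -0.3]
finger_gap: 0.0207
grip_force: 41.3
```

```bash
python3 -m inch '[0,0,0.3,0,0,0,0.1,0,0,0,0,0,0,0,0,0,0,0,0,0]';python3 -m inch '[0,0,0.2,0,0,0,0.2,0,0,0,0,0,0,0,0,0,0,0,0,0]'
```

```text
clock: 36.78
tcp_pos: [0.4674, 0.2246, 0.0358]
orientation: [-0.0, 0.283, 0.959, 0.0]
wrist_force: [-0.0, -0.7, -0.6]
finger_gap: 0.0203
grip_force: 41.3
clock: 37.2
tcp_pos: [0.4676, 0.2247, 0.0321]
orientation: [0.0, 0.282, 0.959, 0.0]
wrist_force: [-0.5, -0.8, 3.5]
finger_gap: 0.0209
grip_force: 41.8
```

```bash
python3 -m inch '[0,0,0,0,0,0,0,0,0,0,0,0,0,0,0,0,0,0,0,0]' -0.15 >/dev/null; python3 -m inch '[0,0,-2,0,0,0,-3,0,0,0,-3,0,0,0,-2,0,0,0,-2,0]' >/dev/null; for i in 1 2 3; do python3 -m inch '[0,0,0,-0.105,0,0,0,-0.105,0,0,0,-0.105,0,0,0,-0.105,0,0,0,-0.105]'>/dev/null; done; python3 -m inch '[0,0,0,0,0,0,0,0,0,0,0,0,0,0,0,0,0,0,0,0]'>/dev/null; python3 -c "
from h import *
ci=eyes.camera_info('wrist');u,v=w2p(ci,[.511,.196,.03]).astype(int);print(u,v)
snap('wrist',(max(u-150,0),max(v-110,0),u+150,v+110),2.6,fn='o')
go(.5107,.196,.12,.998)"
```

```text
253 236
tcp [0.4673 0.2246 0.1518] tilt 0.0 yaw -2.14 tool cm [ 0.07 -5.2   3.18] turn 0.003 q6 -0.71 F [-0.1 -0.1 -0.4] gap 0.0365 t 39.75
```

View pics/o.png

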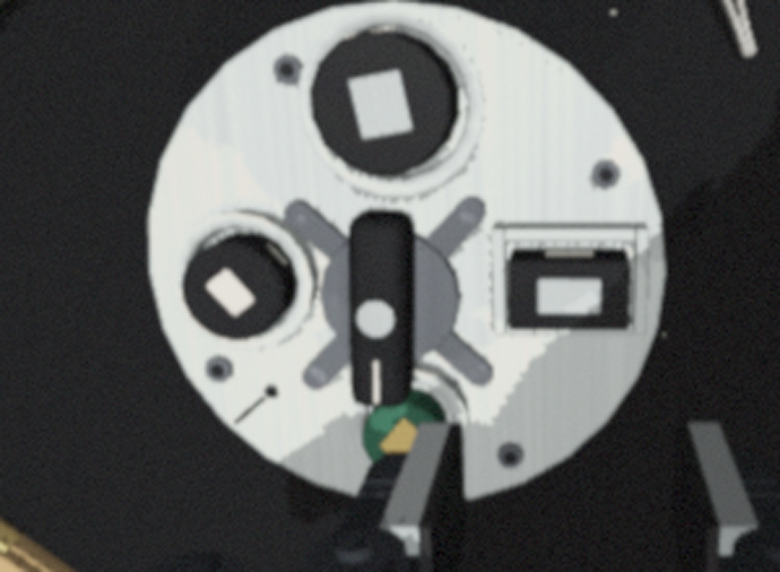

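```bash
python3 -m inch '[0.04,-2.6,0,0,0.03,-2.6,0,0,0,0,3,0,0,0,0.5,0,0,0,0,0]' -0.1 30 >/dev/null; python3 -m inch '[0,0,0,0,0,0,0,0,0,0,0,0,0,0,0,0,0,0,0,0]'>/dev/null; python3 -c "
from h import *
go(.5107,.196,.052,.998)"; python3 -m inch '[0,0,2.5,0,0,0,2.5,0,0,0,1.4,0,0,0,0,0,0,0,0,0]'; python3 -m inch '[0,0,0,0,0,0,0,0,0,0,0,0,0,0,0,0,0,0,0,0]' -1; python3 -m inch '[0,0,0,0,0,0,0,0,0,0,0,0,0,0,0,0,0,0,0,0]'; python3 -c "
from h import *
go(.5107,.196,.052,.998)"
```

```text
tcp [0.5111 0.1964 0.1176] tilt 0.08 yaw -2.139 tool cm [0.06 0.02 6.56] turn 0.005 q6 -0.78 F [ 0.  -0.4 -0.3] gap 0.0383 t 40.5833
clock: 41.0
tcp_pos: [0.5102, 0.196, 0.0526]
orientation: [-0.001, -0.48, 0.877, 0.0]
wrist_force: [-0.2, 0.5, 0.3]
finger_gap: 0.0385
grip_force: 0.0
clock: 41.42
tcp_pos: [0.5105, 0.1969, 0.0543]
orientation: [0.001, -0.481, 0.877, 0.001]
wrist_force: [-3.2, 3.2, 5.4]
finger_gap: 0.0151
grip_force: 30.5
clock: 41.83
tcp_pos: [0.5106, 0.1969, 0.0543]
orientation: [0.001, -0.481, 0.877, 0.001]
wrist_force: [-5.3, 2.2, 6.5]
finger_gap: 0.0148
grip_force: 30.5
tcp [0.5106 0.1969 0.0543] tilt 0.11 yaw -2.139 tool cm [ 0.07 -0.06  0.23] turn 0.005 q6 -0.78 F [-5.3  2.2  6.5] gap 0.0148 t 41.8333
```

```bash
python3 -m inch '[0,0,0,0.09,0,0,0,0.09,0,0,0,0.09,0,0,0,0.09,0,0,0,0.09]'; python3 -m inch '[0,0,0,0.09,0,0,0,0.09,0,0,0,0.09,0,0,0,0.09,0,0,0,0.07]';  python3 -m inch '[0,0,0,0,0,0,0,0,0,0,0,0,0,0,0,0,0,0,0,0]'; python3 -c "
from h import *
go(.5107,.196,.052,.998-.86);print(get_state()['ft_torque'])"
```

```text
clock: 42.25
tcp_pos: [0.5109, 0.1966, 0.0543]
orientation: [0.001, -0.271, 0.963, 0.0]
wrist_force: [-3.5, 0.9, 5.4]
finger_gap: 0.0151
grip_force: 30.4
clock: 42.67
tcp_pos: [0.5112, 0.1962, 0.0544]
orientation: [0.001, -0.059, 0.998, 0.0]
wrist_force: [-3.9, -0.3, 4.2]
finger_gap: 0.0154
grip_force: 31.9
clock: 43.08
tcp_pos: [0.5111, 0.1962, 0.0543]
orientation: [0.001, -0.062, 0.998, 0.0]
wrist_force: [-3.5, -0.9, 6.0]
finger_gap: 0.0155
grip_force: 30.9
tcp [0.5111 0.1962 0.0543] tilt 0.09 yaw -3.017 tool cm [ 0.05 -0.02  0.23] turn -0.014 q6 0.1 F [-3.5 -0.9  6. ] gap 0.0155 t 43.0833
[-0.05701849  0.68383929  0.51821043]
```

```bash
python3 -m inch '[0,0,0,0,0,0,0,0,0,0,0,0,0,0,0,0,0,0,0,0]' 0.3 >/dev/null; python3 -m inch '[0,0,-3,0,0,0,-4,0,0,0,-4,0,0,0,-4,0,0,0,-3,0.124]' >/dev/null; python3 -m inch '[0,0,0,0,0,0,0,0,0,0,0,0,0,0,0,0,0,0,0,0]' >/dev/null; python3 -c "
from h import *
snap('wrist',fn='p')
go(.45,-.34,.24,3.1416)"
```

```text
tcp [0.5099 0.1958 0.2311] tilt 0.18 yaw 3.14 tool cm [  5.92 -53.59  -0.84] turn -0.002 q6 0.22 F [-0.3 -0.1 -0.5] gap 0.0554 t 44.3833
```

```bash
for i in 1 2; do python3 -m inch '[0.45,-3.8,0,0,0.45,-3.8,0,0,0.45,-3.8,0,0,0.45,-3.8,0,0,0.45,-3.8,0,0]' >/dev/null; done; python3 -m inch '[0.4,-3.8,0,0,0.4,-3.8,0,0,0.4,-3.8,0,0,0.4,-3.8,0,0,0,0,0,0]'>/dev/null;  python3 -m inch '[0,0,0,0,0,0,0,0,0,0,0,0,0,0,0,0,0,0,0,0]' >/dev/null; python3 -c "
from h import *
snap('wrist',fn='q')
go(.465,-.396,.24,3.1416)
print(w2p(ld('q'),[.465,-.396,.148]),w2p(ld('q'),[.454,-.348,.02]))
a=cv2.imread('pics/q_raw.png');b=cv2.imread('pics/p_raw.png')
ci=ld('p');u,v=w2p(ci,[.5108,.1965,.03]).astype(int)
c=b[max(v-100,0):v+100,u-100:u+100];c=cv2.resize(c,(300,300));a=cv2.copyMakeBorder(a,0,0,0,160,0);a[180:,500:]=c;cv2.imwrite('pics/q.png',a)"
```

```text
tcp [ 0.4492 -0.3347  0.233 ] tilt 0.01 yaw -3.142 tool cm [-1.58 -6.13 -0.7 ] turn 0.0 q6 -0.78 F [ 0.  -1.1  0.5] gap 0.0552 t 46.1
[228.69812457 275.49249619] [307.26097824 218.50179817]
```

View pics/q.png

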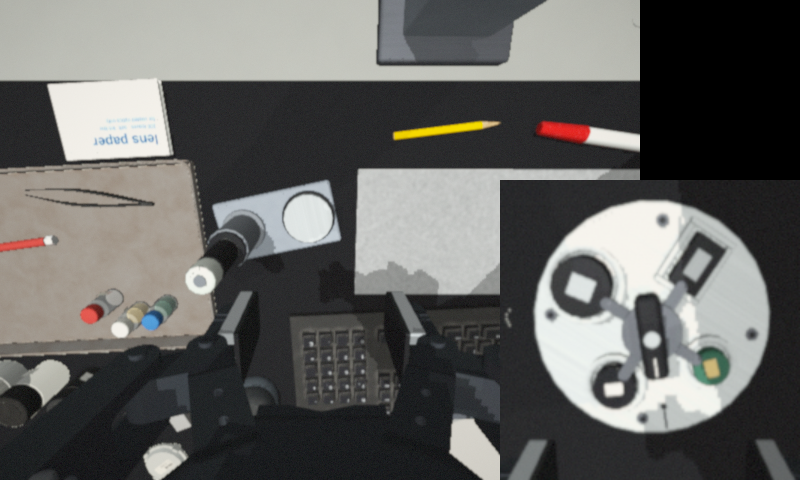

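Run:
```python
from h import *
ci=ld('q')
print("probe",p2w(ci,202,280,.148),"ref",p2w(ci,308,217,.02))
for c in [(214,205),(329,181),(340,240)]: print(p2w(ci,*c,.008))
im=cv2.imread('pics/q_raw.png',0)
for (u,v),z,t in [((308,217),.02,225),((202,280),.148,200)]:
    r=45 if z<.1 else 22
    g=cv2.resize(im[v-r:v+r,u-r:u+r],None,fx=4,fy=4,interpolation=cv2.INTER_CUBIC)
    m=(g>t-25).astype(np.uint8); n,l,st,ce=cv2.connectedComponentsWithStats(m); i=1+st[1:,4].argmax()
    c=max(cv2.findContours((l==i).astype(np.uint8),0,1)[0],key=cv2.contourArea); e=cv2.fitEllipse(c)
    uu=np.array(e[0])/4+[u-r,v-r]; print(uu,np.array(e[1])/4,p2w(ci,*uu,z))
```

```text
probe [ 0.46828562 -0.41429551] ref [ 0.45243678 -0.34723058]
[ 0.44234477 -0.44565752]
[ 0.41743359 -0.32583839]
[ 0.4802178  -0.31356832]
[308.01155853 218.73724747] [46.66875839 47.23955154] [ 0.45424464 -0.34723704]
[199.94437027 280.46483421] [28.08460236 31.21964455] [ 0.46862551 -0.4157187 ]
```

```bash
python3 -m inch '[-0.95,-4.0,0,0,-0.95,-4.05,0,0,0,0,0,0,0,0,0,0,0,0,0,0]' >/dev/null;  python3 -m inch '[0,0,0,0,0,0,0,0,0,0,0,0,0,0,0,0,0,0,0,0]' >/dev/null; python3 -c "
from h import *
ci=eyes.camera_info('wrist');u,v=w2p(ci,[.4687,-.4155,.148]).astype(int);print(u,v)
snap('wrist',(u-150,v-100,u+150,v+120),2.6,fn='r')
for g in [(.4687,-.4155,.148),(.4542,-.348,.02)]: print(w2p(ci,g))
go(.4688,-.416,.11,3.1416)"
```

```text
320 254
[320.71264225 254.38546122]
[388.14105586 200.43893708]
tcp [ 0.4678 -0.4161  0.2332] tilt 0.03 yaw 3.14 tool cm [-1.000e-01  1.000e-02  1.232e+01] turn -0.001 q6 -0.85 F [-0.4  0.  -0. ] gap 0.0555 t 46.9833
```

View pics/r.png

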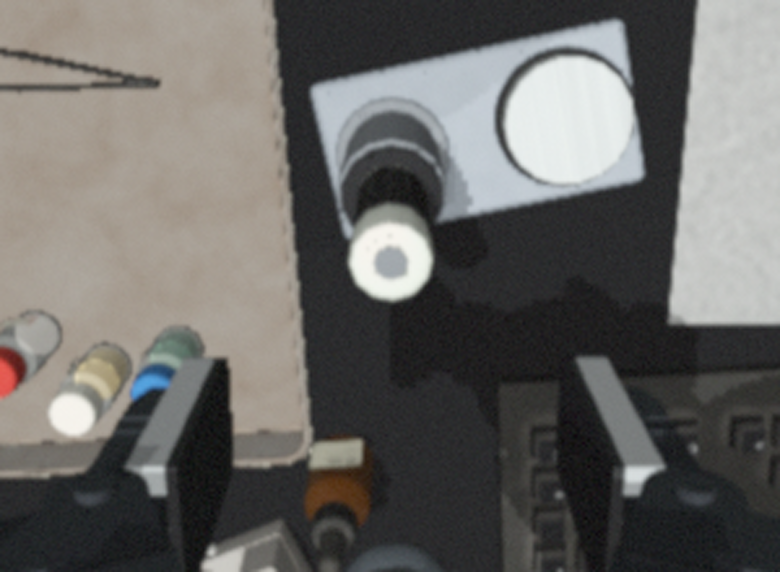

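```bash
python3 -m inch '[-0.04,0,3,0,0,0,3,0,0,0,3,0,0,0,2.3,0,0,0,1,0]' >/dev/null;  python3 -m inch '[0,0,0,0,0,0,0,0,0,0,0,0,0,0,0,0,0,0,0,0]' >/dev/null;  python3 -m inch '[0,0,0,0,0,0,0,0,0,0,0,0,0,0,0,0,0,0,0,0]' -1 60; python3 -m inch '[0,0,0,0,0,0,0,0,0,0,0,0,0,0,0,0,0,0,0,0]'
```

```text
clock: 48.23
tcp_pos: [0.4683, -0.4167, 0.1104]
orientation: [0.0, 0.001, 1.0, -0.0]
wrist_force: [-1.3, 0.1, 3.1]
finger_gap: 0.0206
grip_force: 58.5
clock: 48.65
tcp_pos: [0.4683, -0.4167, 0.1103]
orientation: [0.0, 0.001, 1.0, -0.0]
wrist_force: [-0.4, 0.4, 4.9]
finger_gap: 0.0208
grip_force: 58.5
```

```bash
python3 -m inch '[0,0,-1,0,0,0,-2,0,0,0,-2,0,0,0,-2,0,0,0,-1,0]' >/dev/null;  python3 -m inch '[0,0,0,0,0,0,0,0,0,0,0,0,0,0,0,0,0,0,0,0]'; python3 -m inch '[0.47,2.28,0,0,0.47,2.28,0,0,0.47,2.28,0,0,0,0,0,0,0,0,0,0]' >/dev/null;  python3 -m inch '[0,0,0,0,0,0,0,0,0,0,0,0,0,0,0,0,0,0,0,0]'>/dev/null;  python3 -c "
from h import *
go(.4542,-.348,.125,3.1416)
snap('wrist',fn='s')
u,v=w2p(ld('s'),get_state()['tcp_pos']).astype(int);im=cv2.imread('pics/s_raw.png')[v-150:v+100,u-150:u+150];cv2.imwrite('pics/s.png',cv2.resize(im,None,fx=2.3,fy=2.3))"
```

```text
clock: 49.48
tcp_pos: [0.4676, -0.4158, 0.1882]
orientation: [-0.001, 0.001, 1.0, 0.001]
wrist_force: [0.3, 0.0, -1.0]
finger_gap: 0.0205
grip_force: 59.2
tcp [ 0.4541 -0.3485  0.1895] tilt 0.01 yaw 3.139 tool cm [-0.01  0.05  6.45] turn -0.002 q6 -0.79 F [ 0.4  0.3 -0.6] gap 0.0207 t 50.3167
```

View pics/s.png

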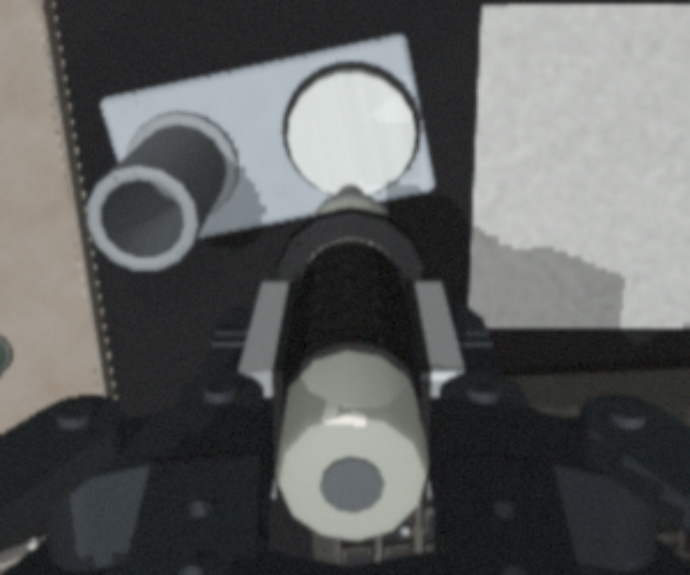

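```bash
python3 -c "
from h import *
ci=ld('s');u,v=w2p(ci,get_state()['tcp_pos']).astype(int)
print('dock',p2w(ci,144/2.3+u-150,217/2.3+v-150,.076))"; python3 -m inch '[0,0.05,2,0,0,0,2,0,0,0,1.5,0,0,0,1,0,0,0,0.2,0]' >/dev/null; python3 -m inch '[0,0,0.1,0,0,0,0.1,0,0,0,0.1,0,0,0,0.1,0,0,0,0,0]' ; python3 -m inch '[0,0,0.1,0,0,0,0.1,0,0,0,0.1,0,0,0,0.1,0,0,0,0,0]'; python3 -m inch '[0,0,0,0,0,0,0,0,0,0,0,0,0,0,0,0,0,0,0,0]'
```

```text
dock [ 0.46821708 -0.41506328]
clock: 51.2
tcp_pos: [0.4544, -0.3477, 0.1193]
orientation: [0.0, 0.001, 1.0, -0.0]
wrist_force: [0.6, 0.7, -1.4]
finger_gap: 0.0208
grip_force: 59.3
clock: 51.62
tcp_pos: [0.4544, -0.3477, 0.115]
orientation: [0.0, 0.001, 1.0, -0.0]
wrist_force: [0.0, 0.3, 3.3]
finger_gap: 0.0205
grip_force: 59.3
clock: 52.03
tcp_pos: [0.4543, -0.3477, 0.1149]
orientation: [0.0, 0.001, 1.0, -0.0]
wrist_force: [0.4, -1.2, 2.8]
finger_gap: 0.0205
grip_force: 59.4
```

```bash
python3 -m inch '[0,0,0.05,0,0,0,0,0,0,0,0,0,0,0,0,0,0,0,0,0]' >/dev/null; for i in 1 2 3; do python3 -m inch '[0,0,0,0,0,0,0,0,0,0,0,0,0,0,0,0,0,0,0,0]' | sed -n '1,4p' ; done; python3 -m inch '[0,0,-1,0,0,0,-2,0,0,0,-3,0,0,0,-2,0,0,0,0,0]'>/dev/null; python3 -m inch '[0,0,0,0,0,0,0,0,0,0,0,0,0,0,0,0,0,0,0,0]' >/dev/null; python3 -c "
from h import *
go(.536,.2362,.19,3.1416)"
```

```text
clock: 52.87
tcp_pos: [0.4542, -0.3476, 0.1143]
orientation: [0.0, 0.001, 1.0, -0.0]
wrist_force: [0.5, -0.5, 2.7]
clock: 53.28
tcp_pos: [0.4542, -0.3475, 0.1143]
orientation: [0.0, 0.001, 1.0, -0.0]
wrist_force: [1.2, -1.3, 3.4]
clock: 53.7
tcp_pos: [0.4542, -0.3475, 0.1143]
orientation: [0.0, 0.001, 1.0, 0.0]
wrist_force: [0.8, -2.1, 2.7]
tcp [ 0.4536 -0.3469  0.193 ] tilt 0.15 yaw 3.14 tool cm [-8.14 58.32  0.4 ] turn -0.002 q6 -0.79 F [-0.1  0.1 -0.9] gap 0.0204 t 54.5333
```

```bash
for i in 1 2 3; do python3 -m inch '[-0.55,3.89,0,0,-0.55,3.89,0,0,-0.55,3.89,0,0,-0.55,3.89,0,0,-0.55,3.89,0,0]' >/dev/null; done; for i in 1 2; do python3 -m inch '[0,0,0,0,0,0,0,0,0,0,0,0,0,0,0,0,0,0,0,0]' >/dev/null; done; python3 -c "
from h import *
go(.5363,.2364,.1243,3.1416)"
```

```text
tcp [0.5378 0.2356 0.1944] tilt 0.02 yaw 3.139 tool cm [0.15 0.08 7.01] turn -0.002 q6 0.28 F [-0.4 -0.1 -0.8] gap 0.0207 t 56.6167
```

```bash
python3 -m inch '[0.15,0.08,2,0,0,0,2,0,0,0,1.4,0,0,0,0.7,0,0,0,0,0]' >/dev/null; python3 -m inch '[0,0,0.1,0,0,0,0.1,0,0,0,0.1,0,0,0,0.1,0,0,0,0.1,0]' ; python3 -m inch '[0,0,0.1,0,0,0,0.1,0,0,0,0.1,0,0,0,0.1,0,0,0,0,0]';  for i in 1 2 3; do python3 -m inch '[0,0,0,0,0,0,0,0,0,0,0,0,0,0,0,0,0,0,0,0]' | sed -n '1,4p' ; done
```

```text
clock: 57.45
tcp_pos: [0.5366, 0.2368, 0.1289]
orientation: [0.001, 0.001, 1.0, 0.0]
wrist_force: [0.7, 0.1, -0.9]
finger_gap: 0.0208
grip_force: 59.4
clock: 57.87
tcp_pos: [0.5365, 0.2368, 0.1246]
orientation: [0.0, 0.001, 1.0, 0.0]
wrist_force: [0.1, -0.2, 2.0]
finger_gap: 0.0209
grip_force: 59.5
clock: 58.28
tcp_pos: [0.5364, 0.2367, 0.1245]
orientation: [0.0, 0.001, 1.0, 0.0]
wrist_force: [-0.3, -0.4, 3.1]
clock: 58.7
tcp_pos: [0.5363, 0.2367, 0.1244]
orientation: [0.0, 0.001, 1.0, 0.0]
wrist_force: [-0.4, 1.5, 2.6]
clock: 59.12
tcp_pos: [0.5362, 0.2367, 0.1244]
orientation: [0.0, 0.001, 1.0, 0.0]
wrist_force: [1.2, 1.0, 2.6]
```

```bash
python3 -m inch '[0,0,-2,0,0,0,-2,0,0,0,-1,0,-0.5,-2.22,0,0,-0.5,-2.22,0,0]' >/dev/null; python3 -m inch '[-0.5,-2.22,0,0,0,0,0,0,0,0,0,0,0,0,0,0,0,0,0,0]' >/dev/null; python3 -m inch '[0,0,0,0,0,0,0,0,0,0,0,0,0,0,0,0,0,0,0,0]' >/dev/null; python3 -c "
from h import *
go(.5516,.170,.1243,3.1416)"
```

```text
tcp [0.551  0.1703 0.1743] tilt 0.01 yaw 3.14 tool cm [-0.06 -0.03  5.  ] turn -0.001 q6 0.16 F [-0.2  0.  -1. ] gap 0.0205 t 60.3667
```

```bash
python3 -m inch '[-0.06,-0.03,2,0,0,0,1.5,0,0,0,0.6,0,0,0,0,0,0,0,0.1,0]' >/dev/null; python3 -m inch '[0,0,0.1,0,0,0,0.1,0,0,0,0.1,0,0,0,0.1,0,0,0,0.1,0]' | sed -n '4p'; python3 -m inch '[0,0,0.1,0,0,0,0.1,0,0,0,0.1,0,0,0,0,0,0,0,0,0]' | sed -n '4p';  for i in 1 2 3; do python3 -m inch '[0,0,0,0,0,0,0,0,0,0,0,0,0,0,0,0,0,0,0,0]' | sed -n '1,4p' ; done; python3 -m inch '[0,0,-2,0,0,0,-2,0,0,0,-1,0,2.3,-0.61,0,0,2.3,-0.61,0,0]' >/dev/null; python3 -m inch '[2.3,-0.61,0,0,0,0,0,0,0,0,0,0,0,0,0,0,0,0,0,0]' >/dev/null; python3 -m inch '[0,0,0,0,0,0,0,0,0,0,0,0,0,0,0,0,0,0,0,0]' >/dev/null; python3 -c "
from h import *
go(.4824,.1516,.1243,3.1416)"
```

```text
wrist_force: [1.0, 0.5, -0.3]
wrist_force: [0.6, -0.6, 3.3]
clock: 62.03
tcp_pos: [0.5519, 0.1698, 0.1244]
orientation: [0.0, 0.001, 1.0, 0.0]
wrist_force: [0.1, -0.1, 3.3]
clock: 62.45
tcp_pos: [0.5518, 0.1698, 0.1244]
orientation: [0.0, 0.001, 1.0, 0.0]
wrist_force: [0.7, 0.7, 3.1]
clock: 62.87
tcp_pos: [0.5517, 0.1698, 0.1243]
orientation: [0.0, 0.001, 1.0, 0.0]
wrist_force: [-0.1, 0.2, 3.2]
tcp [0.4828 0.1516 0.1742] tilt 0.01 yaw 3.14 tool cm [ 0.04 -0.    4.99] turn -0.002 q6 0.15 F [ 0.3 -0.2 -1.7] gap 0.0202 t 64.1167
```

Next: 40 mm, then move to the bar (−x 1.48, +y 7.31 cm).

```bash
python3 -m inch '[0.04,0,2,0,0,0,1.5,0,0,0,0.6,0,0,0,0,0,0,0,0.1,0]' >/dev/null; python3 -m inch '[0,0,0.1,0,0,0,0.1,0,0,0,0.1,0,0,0,0.1,0,0,0,0.1,0]' | sed -n '4p'; python3 -m inch '[0,0,0.1,0,0,0,0.1,0,0,0,0.1,0,0,0,0,0,0,0,0,0]' | sed -n '4p';  for i in 1 2 3; do python3 -m inch '[0,0,0,0,0,0,0,0,0,0,0,0,0,0,0,0,0,0,0,0]' | sed -n '1,4p' ; done; python3 -m inch '[0,0,-2,0,0,0,-2,0,0,0,-1,0,0.5,2.44,0,0,0.5,2.44,0,0]' >/dev/null; python3 -m inch '[0.5,2.44,0,0,0,0,0,0,0,0,0,0,0,0,0,0,0,0,0,0]' >/dev/null; python3 -m inch '[0,0,0,0,0,0,0,0,0,0,0,0,0,0,0,0,0,0,0,0]' >/dev/null; python3 -c "
from h import *
go(.4676,.2247,.1243,3.1416)"
```

```text
wrist_force: [0.2, 0.9, -0.6]
wrist_force: [-0.6, -0.5, 2.4]
clock: 65.78
tcp_pos: [0.4824, 0.1516, 0.1244]
orientation: [0.0, 0.001, 1.0, 0.0]
wrist_force: [0.8, 1.0, 3.3]
clock: 66.2
tcp_pos: [0.4823, 0.1516, 0.1244]
orientation: [0.0, 0.001, 1.0, 0.0]
wrist_force: [0.7, 0.6, 3.3]
clock: 66.62
tcp_pos: [0.4823, 0.1516, 0.1243]
orientation: [0.0, 0.001, 1.0, 0.0]
wrist_force: [1.2, 1.2, 2.8]
tcp [0.4675 0.2245 0.1744] tilt 0.01 yaw 3.139 tool cm [-0.01  0.01  5.01] turn -0.002 q6 0.3 F [ 0.4 -0.9 -2.3] gap 0.0208 t 67.8667
```

```bash
python3 -m inch '[0,0,2,0,0,0,1.5,0,0,0,0.6,0,0,0,0,0,0,0,0.1,0]' >/dev/null; python3 -m inch '[0,0,0.1,0,0,0,0.1,0,0,0,0.1,0,0,0,0.1,0,0,0,0.1,0]' | sed -n '4p'; python3 -m inch '[0,0,0.1,0,0,0,0.1,0,0,0,0.1,0,0,0,0,0,0,0,0,0]' | sed -n '4p';  for i in 1 2 3; do python3 -m inch '[0,0,0,0,0,0,0,0,0,0,0,0,0,0,0,0,0,0,0,0]' | sed -n '1,4p' ; done; python3 -m inch '[0,0,-2,0,0,0,-2,0,0,0,-2,0,0,0,-1,0,0,0,0,0]' >/dev/null; for i in 1 2 3; do python3 -m inch '[0.09,-3.82,0,0,0.09,-3.82,0,0,0.09,-3.82,0,0,0.09,-3.82,0,0,0.09,-3.82,0,0]' >/dev/null; done; for i in 1 2; do python3 -m inch '[0,0,0,0,0,0,0,0,0,0,0,0,0,0,0,0,0,0,0,0]' >/dev/null; done; python3 -c "
from h import *
go(.4542,-.348,.1143,3.1416)"
```

```text
wrist_force: [0.4, -0.9, 0.5]
wrist_force: [-0.2, 0.1, 3.2]
clock: 69.53
tcp_pos: [0.4676, 0.2249, 0.1244]
orientation: [0.0, 0.001, 1.0, 0.0]
wrist_force: [0.5, 0.3, 3.1]
clock: 69.95
tcp_pos: [0.4675, 0.2249, 0.1244]
orientation: [0.0, 0.001, 1.0, 0.0]
wrist_force: [-0.1, 0.0, 3.2]
clock: 70.37
tcp_pos: [0.4675, 0.2249, 0.1243]
orientation: [0.0, 0.001, 1.0, 0.0]
wrist_force: [0.3, 0.8, 2.3]
tcp [ 0.453  -0.348   0.1944] tilt 0.02 yaw 3.14 tool cm [-0.12 -0.    8.01] turn -0.001 q6 -0.79 F [ 0.4  0.9 -1.4] gap 0.0207 t 72.8667
```

```bash
python3 -m inch '[-0.12,0,2.5,0,0,0,2.5,0,0,0,1.5,0,0,0,0.6,0,0,0,0.1,0]' >/dev/null; python3 -m inch '[0,0,0.1,0,0,0,0.1,0,0,0,0.1,0,0,0,0.1,0,0,0,0.1,0]' | sed -n '4p'; python3 -m inch '[0,0,0.1,0,0,0,0.1,0,0,0,0.1,0,0,0,0,0,0,0,0,0]' | sed -n '4p';  for i in 1 2 3; do python3 -m inch '[0,0,0,0,0,0,0,0,0,0,0,0,0,0,0,0,0,0,0,0]' | sed -n '1,4p' ; done; python3 -m inch '[0,0,-2,0,0,0,-2,0,0,0,-2,0,0,0,-1.6,0,0,0,0,0]' >/dev/null; python3 -m inch '[-0.47,-2.3,0,0,-0.47,-2.3,0,0,-0.47,-2.3,0,0,0,0,0,0,0,0,0,0]' >/dev/null;python3 -m inch '[0,0,0,0,0,0,0,0,0,0,0,0,0,0,0,0,0,0,0,0]' >/dev/null;  python3 -c "
from h import *
go(.4683,-.4165,.1103,3.1416)
snap('wrist',fn='t')
u,v=w2p(ld('t'),get_state()['tcp_pos']).astype(int);im=cv2.imread('pics/t_raw.png')[v-150:v+100,u-150:u+150];cv2.imwrite('pics/t.png',cv2.resize(im,None,fx=2.3,fy=2.3))"
```

```text
wrist_force: [-0.2, -1.4, 0.5]
wrist_force: [0.4, -0.4, 4.0]
clock: 74.53
tcp_pos: [0.4542, -0.3484, 0.1144]
orientation: [0.0, 0.001, 1.0, -0.0]
wrist_force: [0.8, -1.1, 2.2]
clock: 74.95
tcp_pos: [0.4542, -0.3484, 0.1144]
orientation: [0.0, 0.001, 1.0, -0.0]
wrist_force: [1.4, -2.7, 2.6]
clock: 75.37
tcp_pos: [0.454, -0.3479, 0.1142]
orientation: [-0.0, 0.001, 1.0, 0.0]
wrist_force: [1.2, -1.6, 2.2]
tcp [ 0.4681 -0.4166  0.1905] tilt 0.01 yaw 3.14 tool cm [-0.02  0.01  8.02] turn -0.001 q6 -0.85 F [-0.1 -0.2 -1.1] gap 0.0206 t 76.6167
```

View pics/t.png

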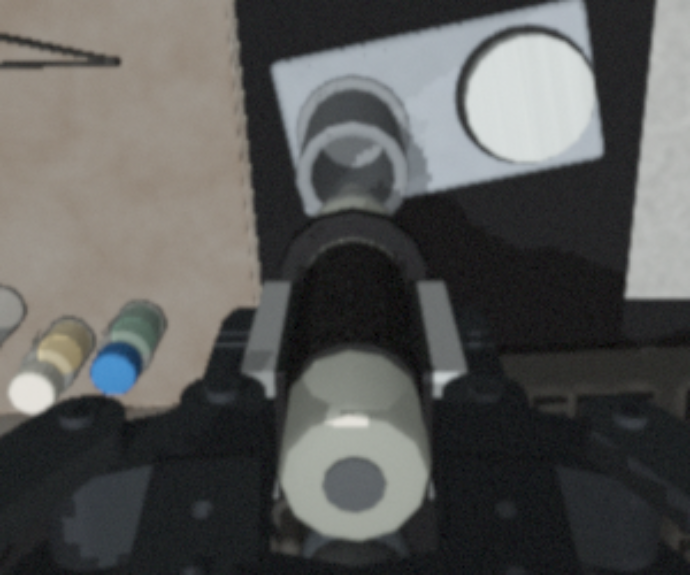

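```bash
python3 -m inch '[-0.02,0,1.5,0,0,0,1,0,0,0,1,0,0,0,1,0,0,0,1,0]'; python3 -m inch '[0,0,1,0,0,0,0.8,0,0,0,0.5,0,0,0,0,0,0,0,0,0]'; python3 -m inch '[0,0,0.15,0,0,0,0,0,0,0,0,0,0,0,0,0,0,0,0,0]'
```

```text
clock: 77.08
tcp_pos: [0.468, -0.417, 0.1342]
orientation: [-0.0, 0.001, 1.0, 0.0]
wrist_force: [-1.0, -0.8, -0.9]
finger_gap: 0.0204
grip_force: 59.7
clock: 77.5
tcp_pos: [0.4683, -0.4173, 0.1123]
orientation: [0.0, 0.001, 1.0, 0.0]
wrist_force: [0.6, -0.3, -0.4]
finger_gap: 0.0207
grip_force: 59.9
clock: 77.92
tcp_pos: [0.4683, -0.4173, 0.111]
orientation: [0.0, 0.001, 1.0, -0.0]
wrist_force: [-0.5, -1.2, -0.3]
finger_gap: 0.0204
grip_force: 59.9
```

```bash
python3 -m inch '[0,0,0.06,0,0,0,0,0,0,0,0,0,0,0,0,0,0,0,0,0]' | sed -n 4p; python3 -m inch '[0,0,0,0,0,0,0,0,0,0,0,0,0,0,0,0,0,0,0,0]' 0.3 >/dev/null; python3 -m inch '[0,0,0,0,0,0,0,0,0,0,0,0,0,0,0,0,0,0,0,0]'; python3 -m inch '[0,0,-2,0,0,0,-3,0,0,0,-3,0,0,0,-3,0,0,0,-2,0]' >/dev/null; python3 -m inch '[0,0,0,0,0,0,0,0,0,0,0,0,0,0,0,0,0,0,0,0]' >/dev/null; python3 -c "
from h import *
ci=eyes.camera_info('wrist');u,v=w2p(ci,[.4687,-.4155,.148]).astype(int)
snap('wrist',(u-150,v-100,u+150,v+120),2.2,fn='y')
a=cv2.imread('pics/y.png');t=eyes.read_camera('top')[220:310,200:300,::-1];t=cv2.resize(t,(330,300),interpolation=cv2.INTER_CUBIC)
a[:150,-165:]=cv2.resize(t,(165,150));cv2.imwrite('pics/y2.png',a)"
```

```text
wrist_force: [0.1, -0.3, 0.5]
clock: 79.17
tcp_pos: [0.4683, -0.4172, 0.1102]
orientation: [0.0, 0.001, 1.0, 0.0]
wrist_force: [-0.0, 0.6, 0.8]
finger_gap: 0.0557
grip_force: 0.0
```

View pics/y2.png

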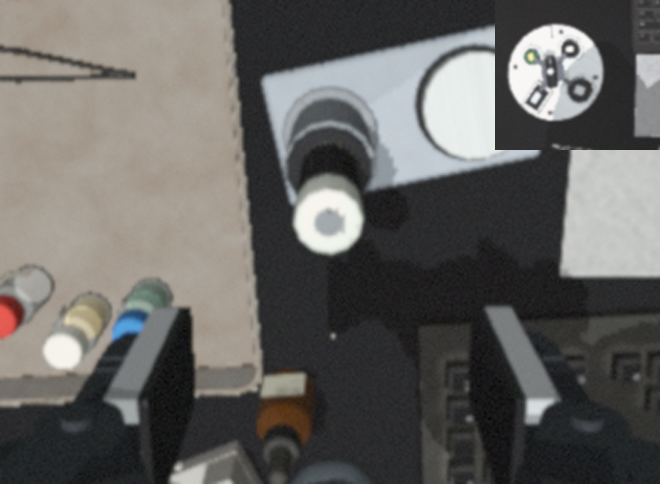

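The probe hangs upright in its tube (crop 329,222), just as at the start. The inset shows the carrier loaded and locked.

```bash
python3 -c "
from workcell import env
print(env.hand_in())"
```

```text
the job is handed in; nothing more can be done
None
```

The job is handed in, though no verdict came back: all four mounts are seated and the collar is turned to its locked stop; all six probe presses were made in order at about 3–4 N; the probe hangs upright in its stand, and the loupe, dish and dropper bottle were not touched.

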